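Restock the locker tag hook

TASK

Hang all the porcelain locker tags lying on the counter on the dispenser's hook, face out: the largest first, right against the sloping face, then each next smaller one in front of it, so that every tag shows as a border round the next. Then push the chrome button on the dispenser all the way down and let it up again, so that it counts the stock. Porcelain chips: grip the tags lightly, never force them against the hook or the dispenser, and leave the other things on the counter alone.

Things in the scene. Friction and masses are not known exactly. Their poses are not given: they have to be found in the camera images.
- console: The tag dispenser, fixed: a steel wedge 160 wide, 185 deep, 97 high. Origin at counter level in its middle plane, x to its rear, z up. Its front is a flat face sloping 26 degrees from level, 130 long, from 40 above the counter at x = -115 up to the flat top, which runs from x = +2 to x = +70. On its +y flank stands a small steel pod, 58 wide, with the push button on top.
- hook: The chrome hook standing square on the middle of the sloping face: a round rod 7 thick, straight for 42, its end then bent up the slope at 34 degrees, the tip 57 out from the face. Origin at its root, on the face; z along the straight rod, out of the face; x up the slope; y level. Tags slide and swing on it freely. Its root is 112 up the slope from the face's lower edge.
- hook_tip (a point): End of the hook: 9 up the slope from the straight rod's axis and 57 out from the face.
- button (a joint): Polished chrome push button, 28 across, on the flat top of the pod beside the dispenser, its top 84 above the counter. 0 is up, 0.006 m is fully down; a spring pushes it back, about 5 N holds it fully down.
- button_top (a point): Centre of the button's top; it is pressed straight down.
- tag_xl: The largest locker tag (may be absent): flat white porcelain plate 100 long, 60 wide, 8 thick, a round 18 hole near one end, lying face up. Origin: centre of its underside; x along its length to the holed end, z out of its face. Gripped across its width; 25 N carries it, a squeeze over 55 N or a push over 60 N against dispenser or hook chips it.
- tag_xl_hole (a point): Centre of that tag's hole, at its underside, 34 from the tag's origin and 16 from its end.
- tag_l: The second largest locker tag (may be absent): flat white porcelain plate 88 long, 53 wide, 8 thick, a round 18 hole near one end, lying face up. Origin: centre of its underside; x along its length to the holed end, z out of its face. Gripped across its width; 25 N carries it, a squeeze over 55 N or a push over 60 N against dispenser or hook chips it.
- tag_l_hole (a point): Centre of that tag's hole, at its underside, 28 from the tag's origin and 16 from its end.
- tag_m: The middle locker tag (may be absent): flat white porcelain plate 76 long, 46 wide, 8 thick, a round 18 hole near one end, lying face up. Origin: centre of its underside; x along its length to the holed end, z out of its face. Gripped across its width; 25 N carries it, a squeeze over 55 N or a push over 60 N against dispenser or hook chips it.
- tag_m_hole (a point): Centre of that tag's hole, at its underside, 22 from the tag's origin and 16 from its end.
- tag_s: The second smallest locker tag (may be absent): flat white porcelain plate 64 long, 39 wide, 8 thick, a round 18 hole near one end, lying face up. Origin: centre of its underside; x along its length to the holed end, z out of its face. Gripped across its width; 25 N carries it, a squeeze over 55 N or a push over 60 N against dispenser or hook chips it.
- tag_s_hole (a point): Centre of that tag's hole, at its underside, 16 from the tag's origin and 16 from its end.
- tag_xs: The smallest locker tag (may be absent): flat white porcelain plate 52 long, 32 wide, 8 thick, a round 18 hole near one end, lying face up. Origin: centre of its underside; x along its length to the holed end, z out of its face. Gripped across its width; 25 N carries it, a squeeze over 55 N or a push over 60 N against dispenser or hook chips it.
- tag_xs_hole (a point): Centre of that tag's hole, at its underside, 10 from the tag's origin and 16 from its end.
- fob: Bystander to be left alone: lime green plastic fob, 45 long. Origin at its underside.
- key_disc: Bystander to be left alone: pewter key ring disc 34 across with a 12 hole, 5 thick. Origin at its underside.
- cup: Bystander to be left alone: white porcelain mug 76 across, 75 high. Origin at its underside.
- card_tray: Bystander to be left alone: brushed aluminium tray 75 by 105, 28 high, with a stack of cards in it. Origin at its underside.
- sanitiser: Bystander to be left alone: clear bottle 60 across, 160 high. Origin at its underside.
- padlock: Bystander to be left alone: brass padlock lying flat, 76 by 40, 20 thick. Origin at its underside.

How it is judged:
By the outcome, as a careful person would: the job done as asked, in the order asked, and still so for the second after the job is handed in, with the robot touching nothing.
Of tag_xl, tag_l, tag_m, tag_s, tag_xs only 3 to 5 are there at a start; the rules pass over those that are not, and their reading is None.
At some moment in a run one of tag_xl, tag_l, tag_m, tag_s, tag_xs may be knocked a few centimetres aside while the robot is not near it.
It also fails if it takes over 210 s, if anything falls off the work surface, if the arm or the gripper's body presses on something with over 40 N, if the wrist force passes 120 N, or if a joint passes its speed limit or range.

ROBOT

A 7-joint arm with a two-finger parallel gripper is mounted at the origin on the work surface. World frame = base frame: x ahead of the robot, y to its left, z up, the work surface at z = 0. Lengths are in mm, angles in degrees, forces in N, time in s.
With the tool pointing down it reaches from about 425 to 975 mm from the base axis. Payload 16.7 kg.
Tool frame: the origin (TCP) lies midway between the tips of the shut fingers; the grasp point (between the pads) lies 19 mm behind it; z points along the fingers, y is the line along which they close (so a half turn about z gives the same grasp; the last joint's range is limited). The gripper opens to 85 mm and grips with 20 to 120 N. Pads are 22 mm wide; open, the fingers measure 114 mm over their backs; the gripper's body (76 mm by 85 mm) begins 54 mm behind the grasp point. The pads swing forward as they close: fully open they stand 13 mm farther back than shut.
Start: joints at [58.757, 24.414, 4.234, 92.017, -1.954, 63.644, -3.845], TCP at [260.21, -622.79, 231.302] pointing down, gripper open.
Joint ranges: [-163.25, 163.25], [-28.42, 122.38], [-70.27, 78.77], [12.13, 141.07], [-58.53, 238.53], [9.26, 117.41], [-156.51, 156.51]. Speed limits (degrees/s): [108.29, 108.29, 136.94, 136.94, 172.46, 172.46, 172.46].

INTERFACE

Orientations are given as a 3x3 rotation matrix whose columns are the frame's x, y, z axes.
In Python, from workcell import state, optics, manip gives the robot as it stands.
- The arm moves only by the tool play_rows, never from a script. Its argument "increments" is a list that holds one entry, the list of rows, each a list of 7 numbers: the shift along the tool's x, y, z in cm, then the turn, a rotation vector about the tool's x, y, z in degrees, then the finger opening in cm, from 0 to 8.54. In form: [[[tx, ty, tz, wx, wy, wz, jaw], ...]]. A call has exactly 10 rows; each row shifts and turns the commanded pose from where the row before left it, along the tool's axes as they then stand; what a row does not reach is not made up. A row lasts 1/10 s, in which the tool goes at most 50 mm and 8.59 degrees, less where a joint would pass 70% of its speed; a pose out of reach is approached as far as the arm can. A call is refused whole if a number of a shift passes 5 or a number of a turn 8.59, either way. A call with a gripper value outside its range is refused whole. The fingers move at their own pace and stop on an object; the grip force is fixed at half the most. Time passes only in rows, so rows that do not move let the fingers close, or fill a call up. It gives the time, the measured TCP pose, the force, the opening and the grip force at its end, in the units of the state.
- state(): the state, without advancing time (a new reading comes with each control period).
- optics.camera(name): name is "scene" or "top" or "wrist"; returns the picture (420x560x3 uint8, red, green, blue); there is no depth.
- optics.camera_info(name): a dict with "fx", "fy", "cx", "cy" (pixels), "R" (3x3) and "t" (3): a world point X has camera coordinates R X + t; the wrist camera has in their place "mount" (4x4, takes a point from camera to tool coordinates, whose origin is the TCP and whose axes are the flange's). Camera axes: x right, y down, z forward; pixel columns grow to the right and rows downward; lengths in mm; the calibration is good to about 2 mm. The wrist camera is an equidistant fisheye: a pixel r from the principal point sees the ray r / f radians off the axis. A picture is of the moment at which its call begins: read the wrist's pose just before it. camera_info takes no time and is no camera call.
- manip.job_done(): hands the job in; it is judged then, once.
The state is a dict: "time_s": time; "joint_pos": joint angles; "qvel": joint speeds; "effort": joint torques, N m; "tool_pos": TCP position; "eef_rot": TCP orientation; "contact_force": force on the tool from outside, world axes, zero at the start; "wrist_torque": the same for the moment, N m; "gripper_width": finger opening in mm; "gripper_force": force on a finger pad.
Only numpy, scipy, OpenCV 4.12 (cv2) and the standard library are available. Lean on these libraries where they do the work, as an engineer would, in place of code of your own. Each camera call takes 0.05 s, during which the arm holds its last target. There are 200 camera calls.

## Working session

There is one attempt and no reset: what is moved stays moved. The work goes in short steps, Python scripts to look and compute and a tool call to move; the robot and the scene stay as the last step left them, time stands still between calls to the robot, and variables do not carry over. Pictures are saved under pics/ and viewed, at most 14 in all, crops included, and the job is handed in when it is done.

Besides the shell and the picture viewer there is one more tool, called after ">>>" in YAML: its name, and indented under it one key for each argument. play_rows: Moves the arm, as the interface text tells. Its arguments: {"type":"object","properties":{"increments":{"type":"array"}},"required":["increments"]}

```bash
mkdir -p pics; ls
python3 - <<'E'
from workcell import state, optics
import cv2, json
s=state(); print({k:s[k] for k in('time_s','tool_pos','eef_rot','gripper_width','contact_force')})
for n in('scene','top','wrist'):
    im=optics.camera(n); cv2.imwrite(f'pics/{n}0.png',im[:,:,::-1]); print(n,optics.camera_info(n))
E
```

```text
pics
{'time_s': 0.0, 'tool_pos': array([ 260.06177369, -622.4138707 ,  230.57572957]), 'eef_rot': array([[ 9.22686919e-01,  3.85549574e-01, -6.13053315e-04],
       [ 3.85550049e-01, -9.22686131e-01,  1.20971203e-03],
       [-9.92518329e-05, -1.35254820e-03, -9.99999080e-01]]), 'gripper_width': 85.85139631646564, 'contact_force': array([ 0.69473901, -0.49253177, -0.30783214])}
scene {'fx': 392.9146571017431, 'fy': 392.9146571017431, 'cx': 280.4427480145133, 'cy': 209.50174705628228, 'R': array([[ 0.53165146,  0.84693705,  0.00665976],
       [ 0.67181024, -0.41690394, -0.61225984],
       [-0.51576907,  0.32998293, -0.79062857]]), 't': array([-238.51644182, -356.33950009, 1574.21472585])}
top {'fx': 482.0335832203012, 'fy': 482.0335832203012, 'cx': 275.2268544310463, 'cy': 213.29606788853505, 'R': array([[-0.02118806, -0.99966159, -0.01509225],
       [-0.98727488,  0.02330043, -0.15730668],
       [ 0.1576051 ,  0.01156718, -0.98743447]]), 't': array([ -72.14986169,  559.50318427, 1346.34587811])}
wrist {'fx': 325.19226210127806, 'fy': 325.19226210127806, 'cx': 282.93296121214365, 'cy': 211.16858111274706, 'mount': array([[-1.49011759e-03, -9.45702441e-01, -3.25030263e-01,
         8.27355262e+01],
       [ 9.99998600e-01, -1.16197874e-03, -1.20367063e-03,
        -5.15939866e-01],
       [ 7.60635999e-04, -3.25031602e-01,  9.45702849e-01,
        -1.42330856e+02],
       [ 0.00000000e+00,  0.00000000e+00,  0.00000000e+00,
         1.00000000e+00]])}
```

View pics/top0.png

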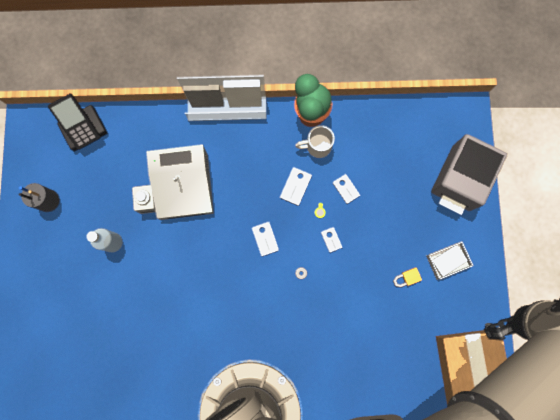

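View pics/scene0.png

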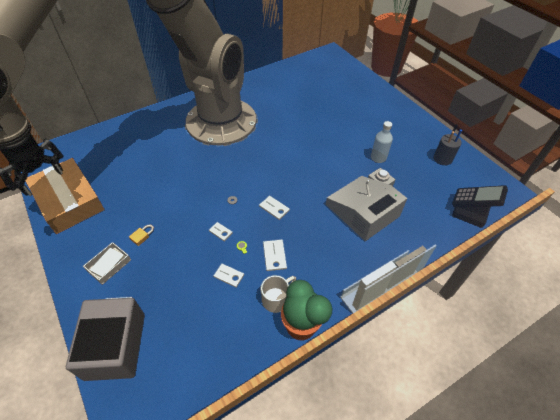

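```bash
cat > h.py <<'E'
import numpy as np, cv2
from workcell import state, optics
def ray(name,uv,pose=None):
    c=optics.camera_info(name); u,v=uv
    x=np.array([(u-c['cx'])/c['fx'],(v-c['cy'])/c['fy']])
    if name!='wrist':
        d=c['R'].T@np.array([x[0],x[1],1]); o=-c['R'].T@c['t']
    else:
        r=np.linalg.norm(x)+1e-12
        d=np.r_[x/r*np.sin(r),np.cos(r)]
        M=c['mount']; p,R=pose; o=R@M[:3,3]+p; d=R@M[:3,:3]@d
    return o,d/np.linalg.norm(d)
def onz(od,z):
    o,d=od; return o+d*(z-o[2])/d[2]
def tri(rays):
    A=sum(np.eye(3)-np.outer(d,d) for o,d in rays); b=sum((np.eye(3)-np.outer(d,d))@o for o,d in rays)
    X=np.linalg.solve(A,b); return X,[round(float(np.linalg.norm(np.cross(X-o,d))),1) for o,d in rays]
def whites(im,lo=150,amin=80,amax=1e5):
    """white blobs with one dark hole: (area, rect, hole centroid)"""
    hsv=cv2.cvtColor(im,cv2.COLOR_RGB2HSV)
    m=((hsv[...,2]>lo)&(hsv[...,1]<70)).astype(np.uint8)*255
    cs,hi=cv2.findContours(m,cv2.RETR_CCOMP,cv2.CHAIN_APPROX_NONE); out=[]
    for i,c in enumerate(cs):
        if hi[0][i][3]>=0: continue
        a=cv2.contourArea(c)
        if not amin<a<amax: continue
        r=cv2.minAreaRect(c); best=None;j=hi[0][i][2]
        hs=[]
        while j>=0:
            mm=cv2.moments(cs[j]); 
            if mm['m00']>0: hs.append((mm['m00'],mm['m10']/mm['m00'],mm['m01']/mm['m00'],cv2.minAreaRect(cs[j])))
            j=hi[0][j][0]
        out.append((a,r,sorted(hs,reverse=True,key=lambda h:h[0])[:3]))
    return out
E
python3 - <<'E'
from h import *
np.set_printoptions(precision=1,suppress=True)
for n in('top','scene'):
    im=cv2.imread(f'pics/{n}0.png')[:,:,::-1].copy()
    for a,r,hs in whites(im,amax=1500):
        P=np.array([onz(ray(n,p),8)[:2] for p in cv2.boxPoints(r)]); L=[np.linalg.norm(P[0]-P[1]),np.linalg.norm(P[1]-P[2])]
        if max(L)<130 and min(L)>25: print(n,a,np.round(r[0]),P.mean(0),np.round(L),[(h[0],onz(ray(n,h[1:3]),8)[:2]) for h in hs])
im=cv2.imread('pics/top0.png'); a=cv2.resize(im[130:230,120:240],None,fx=5,fy=5,interpolation=2)
im=cv2.imread('pics/scene0.png'); b=cv2.resize(im[155:245,315:420],None,fx=5,fy=5,interpolation=2)
cv2.imwrite('pics/tc.png',a);cv2.imwrite('pics/sc.png',b)
# knots
for n,uv,z in(('top',(180,182),97),('scene',(368,188),97)): print(n,onz(ray(n,uv),z))
E
```

```text
top 242.0 [239. 417.] [-5.5 28.1] [83. 40.] [(7.0, array([ 3., 45.])), (2.0, array([-6. , 56.2])), (2.0, array([-3.4, 53.4]))]
top 139.0 [516. 341.] [ 183.1 -755. ] [49. 38.] []
top 95.0 [300. 272.] [ 387.9 -153.8] [32. 32.] [(15.0, array([ 386.9, -155.2]))]
top 952.5 [450. 260.] [ 414.9 -589.2] [111.  78.] [(73.5, array([ 430.7, -632.2])), (4.0, array([ 370.5, -558.5])), (2.0, array([ 374.9, -555.9]))]
top 340.0 [ 98. 239.] [499.1 438.7] [68. 59.] [(42.5, array([502.5, 441.3]))]
top 286.5 [331. 239.] [ 482.4 -246.3] [41. 67.] [(29.5, array([ 497.9, -240.3]))]
top 530.5 [265. 238.] [489.5 -52.3] [56. 91.] [(29.0, array([516.1, -43.4]))]
top 224.0 [452. 204.] [ 577.8 -605.7] [30. 75.] []
top 394.0 [346. 188.] [ 633.5 -295.8] [50. 78.] [(28.5, array([ 652.8, -284.8]))]
top 653.0 [295. 186.] [ 645.2 -146.1] [103.  63.] [(27.0, array([ 675.7, -160.8]))]
top 573.5 [317. 142.] [ 779.8 -214.7] [114.  79.] [(189.0, array([ 806.6, -230.5]))]
top 490.5 [ 68. 113.] [891.5 548.5] [64. 87.] []
top 268.5 [241.  83.] [975.1  13.6] [118.  28.] []
top 146.0 [94. 18.] [1206.1  477.6] [66. 45.] [(22.0,
[... 267 characters left out ...]
 78.] []
scene 349.0 [228. 274.] [ 634.5 -296.1] [48. 82.] [(32.0, array([ 654.1, -284.7]))]
scene 150.0 [448. 275.] [976.2 248. ] [102.  30.] []
scene 529.5 [105. 260.] [ 397.9 -583.7] [116.  82.] [(7.0, array([ 434.1, -619.2])), (4.0, array([ 425.4, -623.9])), (4.0, array([ 419. , -627.9]))]
scene 539.5 [274. 254.] [ 646.9 -145.8] [ 64. 102.] [(29.5, array([ 677.9, -160.4]))]
scene 193.5 [220. 230.] [ 482.5 -246.1] [41. 71.] [(23.5, array([ 499.9, -240.4]))]
scene 317.0 [274. 207.] [490.3 -52.1] [ 56. 102.] [(21.0, array([518.4, -43.7]))]
scene 102.0 [384. 138.] [427.1 484.9] [58. 52.] []
scene 173.5 [416.  62.] [107.8 956.7] [ 91. 116.] []
top [644.6 180.3  97. ]
scene [643.3 201.2  97. ]
```

View pics/tc.png

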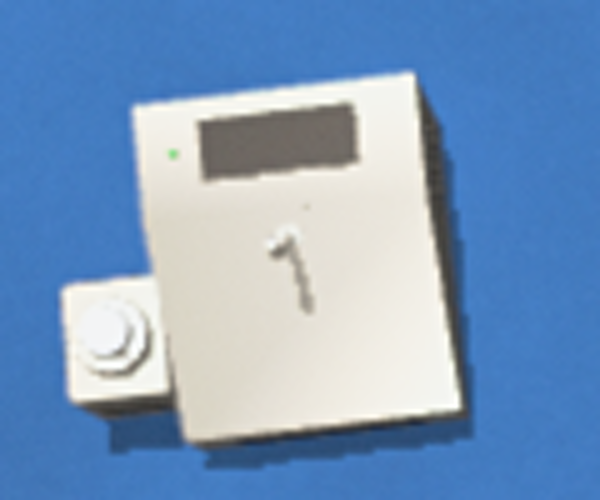

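View pics/sc.png

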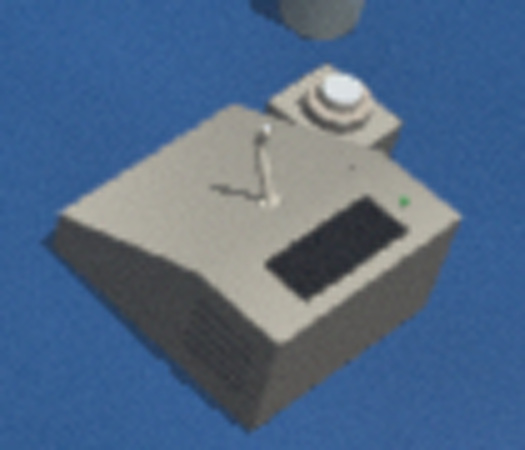

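Run:
```python
from h import *
np.set_printoptions(precision=1,suppress=True)
T=lambda x,y:(120+x/5,130+y/5); S=lambda x,y:(315+x/5,155+y/5)
F=[onz(ray('top',T(*p)),40) for p in((190,441),(462,411))]; B=[onz(ray('top',T(*p)),97) for p in((133,105),(414,72))]
print(F,B)
y=F[0]-F[1]; y2=B[0]-B[1]; print(np.linalg.norm(y),np.linalg.norm(y2),np.degrees(np.arctan2(-y[0],y[1])),np.degrees(np.arctan2(-y2[0],y2[1])))
x=(B[0]+B[1]-F[0]-F[1])/2; print(x, np.degrees(np.arctan2(x[1],x[0])))
print('root',tri([ray('top',T(292,237)),ray('scene',S(270,202))]),'tip',tri([ray('top',T(272,246)),ray('scene',S(265,130))]))
print('tip2',tri([ray('top',T(292,237)),ray('scene',S(265,130))]))
print('btn',tri([ray('top',T(103,330)),ray('scene',S(343,88))]))
F=[ray('top',T(*p)) for p in((190,441),(462,411),(133,105),(414,72))]; 
# scene: left lower front corner(60,215)=front -y ; front +y (235,105); rear -y (278,345); rear +y (460,215)
for r,p in zip(F,((235,105),(60,215),(460,215),(278,345))): print(tri([r,ray('scene',S(*p))]))
```

```text
[array([552. , 255.3,  40. ]), array([565.9,  97.4,  40. ])] [array([737.1, 276.4,  97. ]), array([752.4, 116.4,  97. ])]
158.54528376966408 160.74406889218915 5.023822709674454 5.463127796066759
[185.8  20.1  57. ] 6.158018872241761
root (array([661.8, 189.3,  86.5]), [2.3, 2.3]) tip (array([644.3, 188.6, 137.6]), [1.7, 1.7])
tip2 (array([648.7, 178.5, 146.8]), [4.9, 4.9])
btn (array([610.7, 295.8,  84.1]), [1.5, 1.5])
(array([554.3, 259.2,  36. ]), [3.2, 3.2])
(array([568.5, 101. ,  33.7]), [3.1, 3.1])
(array([737.6, 277. ,  96.3]), [0.5, 0.5])
(array([753.7, 117.7,  95.2]), [1.2, 1.2])
```

```bash
cat >> h.py <<'E'
from scipy.linalg import logm,expm
from scipy.spatial.transform import Rotation as Ro
def down(yaw,tilt=0):
    """tool x at yaw (deg) from world x, z down; tilt leans tool as to a face rising along tool x"""
    c,s=np.cos(np.radians(yaw)),np.sin(np.radians(yaw))
    return np.array([[c,s,0],[s,-c,0],[0,0,-1.]])@Ro.from_euler('y',-tilt,degrees=True).as_matrix()
def plan(p0,R0,p,R,n=None,pr=True):
    A=np.eye(4);A[:3,:3]=R0;A[:3,3]=p0;B=np.eye(4);B[:3,:3]=R;B[:3,3]=p
    L=np.real(logm(np.linalg.inv(A)@B))
    def row(n):
        E=expm(L/n); return np.r_[E[:3,3]/10,Ro.from_matrix(E[:3,:3]).as_rotvec(degrees=True)]
    if n is None:
        r=row(1); n=int(max(1,np.ceil(np.linalg.norm(r[:3])/4),np.ceil(np.linalg.norm(r[3:])/7)))
    if pr: print(n,'rows of',np.round(row(n),3).tolist())
    return p,R
def here():
    s=state(); return s['tool_pos'],s['eef_rot']
E
python3 - <<'E'
from h import *
p,R=here()
a=plan(p,R,np.array([640,90,250.]),down(5.5)); a=plan(*a,np.array([640,280,250.]),down(5.5))
E
```

```text
21 rows of [2.61, -2.843, -0.09, -0.003, 0.001, 0.818]
5 rows of [0.364, -3.783, 0.0, 0.0, 0.0, -0.0]
```

>>> play_rows:
  increments:
    - [[2.74, -2.98, -0.09, 0, 0, 0.86, 8.5], [2.74, -2.98, -0.09, 0, 0, 0.86, 8.5], [2.74, -2.98, -0.09, 0, 0, 0.86, 8.5], [2.74, -2.98, -0.09, 0, 0, 0.86, 8.5], [2.74, -2.98, -0.09, 0, 0, 0.86, 8.5], [2.74, -2.98, -0.09, 0, 0, 0.86, 8.5], [2.74, -2.98, -0.09, 0, 0, 0.86, 8.5], [2.74, -2.98, -0.09, 0, 0, 0.86, 8.5], [2.74, -2.98, -0.09, 0, 0, 0.86, 8.5], [2.74, -2.98, -0.09, 0, 0, 0.86, 8.5]]

```text
time_s: 1.15
tool_pos: [423.7, -251.1, 240.4]
eef_rot: [[0.97, 0.243, 0.0], [0.243, -0.97, -0.0], [0.0, 0.0, -1.0]]
contact_force: [0.9, -0.8, -0.2]
gripper_width: 84.9
gripper_force: 0.0
```

>>> play_rows:
  increments:
    - [[2.74, -2.98, -0.09, 0, 0, 0.86, 8.5], [2.74, -2.98, -0.09, 0, 0, 0.86, 8.5], [2.74, -2.98, -0.09, 0, 0, 0.86, 8.5], [2.74, -2.98, -0.09, 0, 0, 0.86, 8.5], [2.74, -2.98, -0.09, 0, 0, 0.86, 8.5], [2.74, -2.98, -0.09, 0, 0, 0.86, 8.5], [2.74, -2.98, -0.09, 0, 0, 0.86, 8.5], [2.74, -2.98, -0.09, 0, 0, 0.86, 8.5], [2.74, -2.98, -0.09, 0, 0, 0.86, 8.5], [2.74, -2.98, -0.09, 0, 0, 0.86, 8.5]]

```text
time_s: 2.15
tool_pos: [640.7, 90.2, 249.2]
eef_rot: [[0.996, 0.095, -0.0], [0.095, -0.996, -0.0], [-0.0, 0.0, -1.0]]
contact_force: [0.6, -0.7, 1.0]
gripper_width: 85.1
gripper_force: 0.0
```

```bash
cat >> h.py <<'E'
import pickle
def snap(name):
    s=state(); im=optics.camera('wrist'); cv2.imwrite(f'pics/{name}.png',im[:,:,::-1])
    pickle.dump((s['tool_pos'],s['eef_rot']),open(f'pics/{name}.pkl','wb')); return im,(s['tool_pos'],s['eef_rot'])
def pose(name): return pickle.load(open(f'pics/{name}.pkl','rb'))
E
python3 - <<'E'
from h import *
im,(p,R)=snap('w1'); print(p,np.round(R,3),state()['qvel'].round(2))
E
```

```text
[640.69916669  90.15220088 249.17176489] [[ 0.996  0.095 -0.   ]
 [ 0.095 -0.996 -0.   ]
 [-0.     0.    -1.   ]] [ 1.88 -2.62 -0.8   5.09 -1.89 -1.79  6.59]
```

>>> play_rows:
  increments:
    - [[0.36, -3.78, 0, 0, 0, 0, 8.5], [0.36, -3.78, 0, 0, 0, 0, 8.5], [0.36, -3.78, 0, 0, 0, 0, 8.5], [0.36, -3.78, 0, 0, 0, 0, 8.5], [0.36, -3.78, 0, 0, 0, 0, 8.5], [0, 0, 0, 0, 0, 0, 8.5], [0, 0, 0, 0, 0, 0, 8.5], [0, 0, 0, 0, 0, 0, 8.5], [0, 0, 0, 0, 0, 0, 8.5], [0, 0, 0, 0, 0, 0, 8.5]]

```text
time_s: 3.2
tool_pos: [640.3, 277.5, 249.5]
eef_rot: [[0.996, 0.094, 0.0], [0.094, -0.996, -0.0], [0.0, 0.0, -1.0]]
contact_force: [-0.1, -1.2, 0.4]
gripper_width: 85.1
gripper_force: 0.0
```

Run:
```python
from h import *
im,(p,R)=snap('w2'); print(p,np.round(R,3),state()['qvel'].round(2))
a=cv2.imread('pics/w1.png');b=cv2.imread('pics/w2.png')
cv2.imwrite('pics/w12.png',cv2.resize(np.vstack([a[:, :],b]),None,fx=.7,fy=.7))
```

```text
[640.27385932 277.50943238 249.45836995] [[ 0.996  0.094  0.   ]
 [ 0.094 -0.996 -0.   ]
 [ 0.     0.    -1.   ]] [-0.18  0.11 -0.19 -0.1  -0.08 -0.04 -0.09]
```

View pics/w12.png

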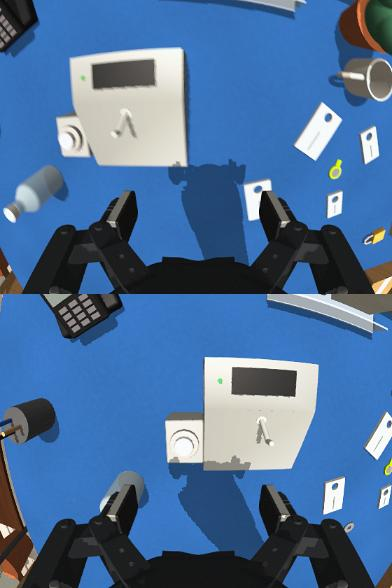

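Run:
```python
from h import *
a=cv2.imread('pics/w1.png')[60:245,75:275];b=cv2.imread('pics/w2.png')[85:270,225:465]
f=lambda c,s:cv2.resize(c,None,fx=s,fy=s,interpolation=cv2.INTER_CUBIC)
a1=cv2.imread('pics/w1.png')[145:205,145:205];b1=cv2.imread('pics/w2.png')[155:215,345:405]
cv2.imwrite('pics/hk.png',np.hstack([f(a1,6.5),f(b1,6.5)]))
cv2.imwrite('pics/cs.png',np.hstack([f(a,1.8),f(b,1.8)]))
```

```text
(no output)
```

View pics/hk.png

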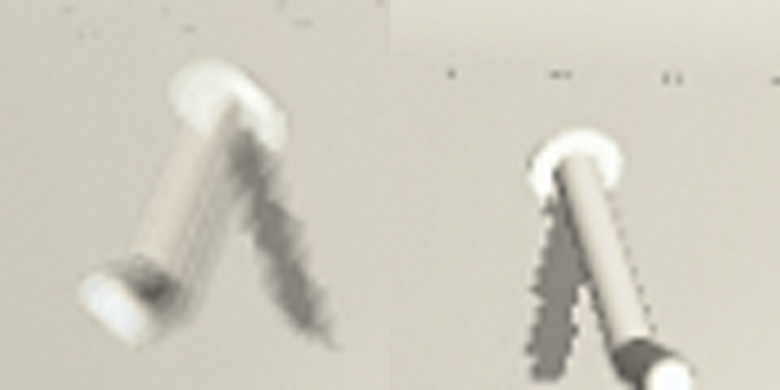

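View pics/cs.png

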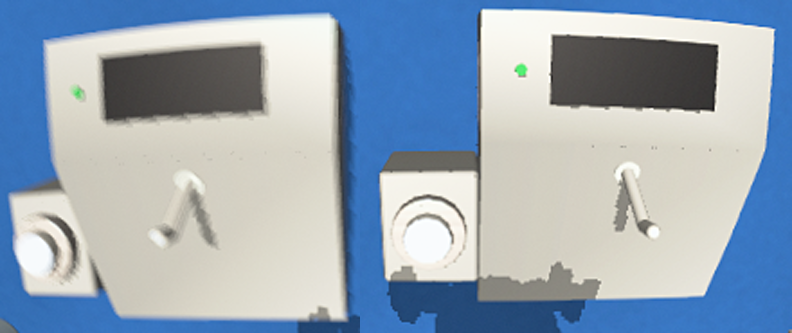

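Run:
```python
from h import *
np.set_printoptions(precision=1,suppress=True)
P1,P2=pose('w1'),pose('w2')
S=lambda x,y:(315+x/5,155+y/5); T=lambda x,y:(120+x/5,130+y/5)
pts=dict(tip=((162.7,191.9),(388.1,213.7),S(265,130)),root=((180.1,160.8),(373.5,180.4),S(270,202)),btn=((95,203.3),(262.2,215.6),S(343,88),T(103,330)),
rl=((100,83.3),(292.2,90),S(460,215),T(133,105)),rr=((260,67.8),(455,101.7),S(278,345),T(414,72)),fr=((267.8,237.8),(416.7,249.4),S(60,215),T(462,411)),fl=((142.8,235),(290.6,251.7),S(235,105),T(190,441)))
for k,v in pts.items():
    r=[ray('wrist',v[0],P1),ray('wrist',v[1],P2),ray('scene',v[2])]+([ray('top',v[3])] if len(v)>3 else [])
    print(k,tri(r[:2]),tri(r[1:]),tri(r))
# tags
for n in('w1','w2'):
    im=cv2.imread(f'pics/{n}.png')[:,:,::-1].copy(); P=pose(n)
    for a,r,hs in whites(im,amin=400,amax=5000):
        c=onz(ray('wrist',r[0],P),8)[:2]; 
        if hs and -330<c[1]<0: print(n,a,c,[(h[0],onz(ray('wrist',h[1:3],P),8)[:2]) for h in hs[:2]])
```

```text
tip (array([645.1, 190.5, 145.5]), [1.0, 1.0]) (array([644.1, 188.9, 139.7]), [1.8, 1.8]) (array([644.6, 190. , 141. ]), [2.0, 2.1, 2.3])
root (array([661. , 191.8,  93.2]), [1.3, 1.3]) (array([660.7, 190.8,  87.3]), [2.2, 2.2]) (array([661. , 191.7,  88.2]), [1.6, 2.6, 2.2])
btn (array([610.2, 296.1,  87.5]), [1.5, 1.5]) (array([610.6, 296. ,  83.9]), [0.2, 1.5, 1.6]) (array([610.1, 296. ,  85.4]), [2.5, 0.9, 1.8, 2.0])
rl (array([736.5, 278.6, 100.2]), [1.1, 1.1]) (array([736.8, 277.9,  95.2]), [1.4, 0.6, 1.3]) (array([737. , 278.2,  96.8]), [2.2, 1.6, 1.0, 1.7])
rr (array([751.2, 121.3, 100.7]), [1.8, 1.8]) (array([752.3, 118. ,  94.6]), [2.4, 2.0, 1.4]) (array([752.6, 119. ,  94.8]), [2.9, 2.8, 1.2, 2.3])
fr (array([568.5, 101.7,  43.1]), [0.5, 0.5]) (array([567.9,  99.8,  37.3]), [2.4, 4.4, 2.5]) (array([567.6, 100.4,  37.5]), [1.7, 2.3, 4.3, 2.9])
fl (array([552.3, 260.4,  38.4]), [1.3, 1.3]) (array([553.1, 259.5,  37.2]), [2.7, 3.7, 3.4]) (array([553.2, 259.7,  37.5]), [0.8, 2.6, 3.5, 3.7])
w1 611.0 [ 483.2 -240.9] [(63.0, array([ 498.4, -235.3]))]
w1 1244.0 [492.5 -47.1] [(98.0, array([517.2, -38.7])), (2.0, array([526.1,  -9.7]))]
w1 924.0 [ 634.8 -290.6] [(71.5, array([ 652.4, -279.6]))]
w1 2715.5 [ 646.4 -141.1] [(105.0, array([ 676.6, -156. ]))]
w2 1127.5 [490.9 -48.2] [(80.0, array([515.1, -40.3])), (8.0, array([473.8, -53.6]))]
w2 1161.5 [ 644.7 -142.9] [(2.0, array([ 629.6, -137. ]))]
```

Run:
```python
from h import *
p,R=here()
a=plan(p,R,np.array([638,-142,160.]),down(-25.5),20)
```

```text
20 rows of [0.331, 2.098, 0.448, 0.0, -0.001, 1.545]
```

>>> play_rows:
  increments:
    - [[0.33, 2.1, 0.4, 0, 0, 1.55, 8.5], [0.33, 2.1, 0.4, 0, 0, 1.55, 8.5], [0.33, 2.1, 0.4, 0, 0, 1.55, 8.5], [0.33, 2.1, 0.4, 0, 0, 1.55, 8.5], [0.33, 2.1, 0.4, 0, 0, 1.55, 8.5], [0.33, 2.1, 0.4, 0, 0, 1.55, 8.5], [0.33, 2.1, 0.4, 0, 0, 1.55, 8.5], [0.33, 2.1, 0.4, 0, 0, 1.55, 8.5], [0.33, 2.1, 0.4, 0, 0, 1.55, 8.5], [0.33, 2.1, 0.4, 0, 0, 1.55, 8.5]]

```text
time_s: 4.25
tool_pos: [667.3, 66.7, 209.0]
eef_rot: [[0.984, -0.176, 0.0], [-0.176, -0.984, 0.0], [0.0, -0.0, -1.0]]
contact_force: [0.3, 0.1, 0.5]
gripper_width: 85.0
gripper_force: 0.0
```

>>> play_rows:
  increments:
    - [[0.33, 2.1, 0.5, 0, 0, 1.55, 8.5], [0.33, 2.1, 0.5, 0, 0, 1.55, 8.5], [0.33, 2.1, 0.5, 0, 0, 1.55, 8.5], [0.33, 2.1, 0.5, 0, 0, 1.55, 8.5], [0.33, 2.1, 0.5, 0, 0, 1.55, 8.5], [0.33, 2.1, 0.5, 0, 0, 1.55, 8.5], [0.33, 2.1, 0.5, 0, 0, 1.55, 8.5], [0.33, 2.1, 0.5, 0, 0, 1.55, 8.5], [0.33, 2.1, 0.5, 0, 0, 1.55, 8.5], [0.33, 2.1, 0.5, 0, 0, 1.55, 8.5]]

```text
time_s: 5.25
tool_pos: [637.1, -143.0, 158.9]
eef_rot: [[0.901, -0.433, -0.0], [-0.433, -0.901, 0.0], [-0.0, -0.0, -1.0]]
contact_force: [0.4, -0.4, 0.5]
gripper_width: 85.3
gripper_force: 0.0
```

>>> play_rows:
  increments:
    - [[0, 0, 0, 0, 0, 0, 8.5], [0, 0, 0, 0, 0, 0, 8.5], [0, 0, 0, 0, 0, 0, 8.5], [0, 0, 0, 0, 0, 0, 8.5], [0, 0, 0, 0, 0, 0, 8.5], [0, 0, 0, 0, 0, 0, 8.5], [0, 0, 0, 0, 0, 0, 8.5], [0, 0, 0, 0, 0, 0, 8.5], [0, 0, 0, 0, 0, 0, 8.5], [0, 0, 0, 0, 0, 0, 8.5]]

```text
time_s: 6.25
tool_pos: [637.6, -141.3, 159.3]
eef_rot: [[0.902, -0.431, -0.0], [-0.431, -0.902, 0.0], [-0.0, -0.0, -1.0]]
contact_force: [0.1, -0.2, -0.1]
gripper_width: 84.8
gripper_force: 0.0
```

```bash
cat >> h.py <<'E'
def tags(im,P,z=8):
    """tags seen by the wrist camera: centre, yaw to holed end, length/width, hole; all on plane z, corners via undistorted ground points"""
    out=[]
    hsv=cv2.cvtColor(im,cv2.COLOR_RGB2HSV); m=((hsv[...,2]>150)&(hsv[...,1]<70)).astype(np.uint8)
    cs,hi=cv2.findContours(m,cv2.RETR_CCOMP,cv2.CHAIN_APPROX_NONE)
    for i,c in enumerate(cs):
        if hi[0][i][3]>=0 or cv2.contourArea(c)<300: continue
        G=np.array([onz(ray('wrist',q,P),z)[:2] for q in c[:,0,:].astype(float)]).astype(np.float32)
        ctr,wh,_=r=cv2.minAreaRect(G)
        if not(55<max(wh)<112 and 34<min(wh)<68): continue
        j=hi[0][i][2]; hs=[]
        while j>=0:
            H=np.array([onz(ray('wrist',q,P),z)[:2] for q in cs[j][:,0,:].astype(float)]).astype(np.float32)
            if len(H)>8: hs.append((cv2.contourArea(H),cv2.minEnclosingCircle(H)))
            j=hi[0][j][0]
        if not hs: continue
        h=max(hs,key=lambda t:t[0]); h=h[1]
        B=cv2.boxPoints(r); e=B[1]-B[0],B[2]-B[1]; l=max(e,key=np.linalg.norm)
        l=l if l@(np.array(h[0])-ctr)>0 else -l
        out.append(dict(c=np.round(ctr,1),yaw=round(float(np.degrees(np.arctan2(l[1],l[0]))),1),L=round(max(wh),1),W=round(min(wh),1),hole=np.round(h[0],1),hr=round(h[1],1)))
    return out
E
python3 - <<'E'
from h import *
im,P=snap('w3'); print(P[0])
for t in tags(im,P): print(t)
E
```

```text
[ 637.57874287 -141.32981906  159.344433  ]
{'c': array([488.4, -50.4]), 'yaw': 17.9, 'L': 89.0, 'W': 53.5, 'hole': array([515.6, -42.1]), 'hr': 10.3}
{'c': array([ 481.1, -244.9]), 'yaw': 21.1, 'L': 64.2, 'W': 39.2, 'hole': array([ 496.4, -238.4]), 'hr': 11.0}
{'c': array([ 644.4, -145.2]), 'yaw': -25.3, 'L': 100.2, 'W': 60.6, 'hole': array([ 675.3, -159.2]), 'hr': 10.1}
{'c': array([ 632.4, -294.7]), 'yaw': 31.3, 'L': 76.6, 'W': 46.4, 'hole': array([ 651.5, -283. ]), 'hr': 10.2}
```

View pics/w3.png

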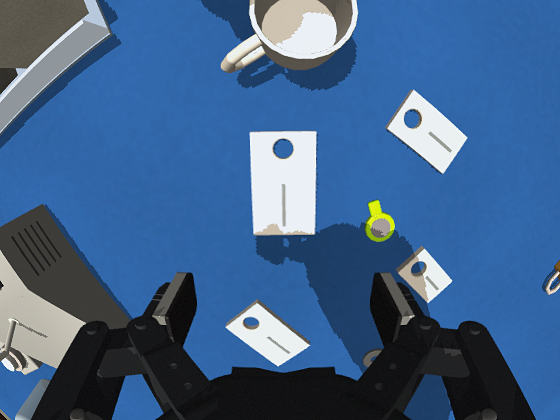

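>>> play_rows:
  increments:
    - [[0, 0.05, 2.5, 0, 0, 0, 7.2], [0, 0, 2.5, 0, 0, 0, 7.2], [0, 0, 2.5, 0, 0, 0, 7.2], [0, 0, 2.5, 0, 0, 0, 7.2], [0, 0, 2.5, 0, 0, 0, 7.2], [0, 0, 1.5, 0, 0, 0, 7.2], [0, 0, 0.7, 0, 0, 0, 7.2], [0, 0, 0, 0, 0, 0, 7.0], [0, 0, 0, 0, 0, 0, 6.8], [0, 0, 0, 0, 0, 0, 6.8]]

```text
time_s: 7.3
tool_pos: [638.1, -141.9, 13.5]
eef_rot: [[0.902, -0.431, 0.002], [-0.431, -0.902, -0.0], [0.002, -0.001, -1.0]]
contact_force: [-0.2, -0.1, -0.3]
gripper_width: 68.1
gripper_force: 0.0
```

>>> play_rows:
  increments:
    - [[0, 0, 0.1, 0, 0, 0, 6.6], [0, 0, 0.1, 0, 0, 0, 6.6], [0, 0, 0.1, 0, 0, 0, 6.6], [0, 0, 0.1, 0, 0, 0, 6.6], [0, 0, 0.1, 0, 0, 0, 6.6], [0, 0, 0.1, 0, 0, 0, 6.6], [0, 0, 0, 0, 0, 0, 6.6], [0, 0, 0, 0, 0, 0, 6.6], [0, 0, 0, 0, 0, 0, 6.6], [0, 0, 0, 0, 0, 0, 6.6]]

```text
time_s: 8.3
tool_pos: [637.4, -141.8, 6.4]
eef_rot: [[0.902, -0.431, 0.0], [-0.431, -0.902, 0.0], [0.0, -0.0, -1.0]]
contact_force: [-0.1, -0.6, 0.3]
gripper_width: 65.9
gripper_force: 0.0
```

>>> play_rows:
  increments:
    - [[0, 0, 0.1, 0, 0, 0, 6.6], [0, 0, 0.1, 0, 0, 0, 6.6], [0, 0, 0.1, 0, 0, 0, 6.6], [0, 0, 0.1, 0, 0, 0, 6.6], [0, 0, 0.1, 0, 0, 0, 6.6], [0, 0, 0.1, 0, 0, 0, 6.6], [0, 0, 0, 0, 0, 0, 6.6], [0, 0, 0, 0, 0, 0, 6.6], [0, 0, 0, 0, 0, 0, 6.6], [0, 0, 0, 0, 0, 0, 6.6]]

```text
time_s: 9.3
tool_pos: [637.4, -141.8, 0.4]
eef_rot: [[0.902, -0.431, 0.0], [-0.431, -0.902, 0.0], [0.0, -0.0, -1.0]]
contact_force: [0.3, -0.2, 0.8]
gripper_width: 66.1
gripper_force: 0.0
```

>>> play_rows:
  increments:
    - [[0, 0, 0.1, 0, 0, 0, 6.6], [0, 0, 0, 0, 0, 0, 6.6], [0, 0, 0.1, 0, 0, 0, 6.6], [0, 0, 0, 0, 0, 0, 6.6], [0, 0, 0, 0, 0, 0, 6.6], [0, 0, 0, 0, 0, 0, 6.6], [0, 0, 0, 0, 0, 0, 6.6], [0, 0, 0, 0, 0, 0, 6.6], [0, 0, 0, 0, 0, 0, 6.6], [0, 0, 0, 0, 0, 0, 6.6]]

```text
time_s: 10.3
tool_pos: [637.4, -141.8, -1.7]
eef_rot: [[0.902, -0.431, 0.0], [-0.431, -0.902, 0.0], [0.0, -0.0, -1.0]]
contact_force: [0.4, 0.6, -0.7]
gripper_width: 66.2
gripper_force: 0.0
```

>>> play_rows:
  increments:
    - [[0, 0, 0.1, 0, 0, 0, 6.6], [0, 0, 0.1, 0, 0, 0, 6.6], [0, 0, 0, 0, 0, 0, 6.5], [0, 0, 0, 0, 0, 0, 6.4], [0, 0, 0, 0, 0, 0, 6.3], [0, 0, 0, 0, 0, 0, 6.2], [0, 0, 0, 0, 0, 0, 6.1], [0, 0, 0, 0, 0, 0, 6.05], [0, 0, 0, 0, 0, 0, 6.0], [0, 0, 0, 0, 0, 0, 6.0]]

```text
time_s: 11.3
tool_pos: [637.4, -141.8, -3.6]
eef_rot: [[0.902, -0.431, 0.0], [-0.431, -0.902, 0.0], [0.0, -0.0, -1.0]]
contact_force: [-0.3, 0.0, 0.8]
gripper_width: 60.4
gripper_force: 2.2
```

>>> play_rows:
  increments:
    - [[0, 0, 0, 0, 0, 0, 5.98], [0, 0, 0, 0, 0, 0, 5.96], [0, 0, 0, 0, 0, 0, 5.95], [0, 0, 0, 0, 0, 0, 5.95], [0, 0, 0, 0, 0, 0, 5.95], [0, 0, 0, 0, 0, 0, 5.95], [0, 0, 0, 0, 0, 0, 5.95], [0, 0, 0, 0, 0, 0, 5.95], [0, 0, 0, 0, 0, 0, 5.95], [0, 0, 0, 0, 0, 0, 5.95]]

```text
time_s: 12.3
tool_pos: [637.4, -141.8, -3.6]
eef_rot: [[0.902, -0.431, 0.0], [-0.431, -0.902, 0.0], [0.0, -0.0, -1.0]]
contact_force: [-1.3, 0.4, 5.8]
gripper_width: 59.8
gripper_force: 10.3
```

>>> play_rows:
  increments:
    - [[0, 0, 0, 0, 0, 0, 6.2], [0, 0, 0, 0, 0, 0, 6.2], [0, 0, -0.2, 0, 0, 0, 6.2], [0, 0, 0, 0, 0, 0, 6.1], [0, 0, 0, 0, 0, 0, 6.0], [0, 0, 0, 0, 0, 0, 5.95], [0, 0, 0, 0, 0, 0, 5.9], [0, 0, 0, 0, 0, 0, 5.87], [0, 0, 0, 0, 0, 0, 5.87], [0, 0, 0, 0, 0, 0, 5.87]]

```text
time_s: 13.3
tool_pos: [637.5, -141.8, -1.4]
eef_rot: [[0.902, -0.431, 0.0], [-0.431, -0.902, -0.0], [0.0, -0.0, -1.0]]
contact_force: [-1.7, 0.2, 5.7]
gripper_width: 59.2
gripper_force: 22.9
```

>>> play_rows:
  increments:
    - [[0, 0, 0, 0, 0, 0, 5.85], [0, 0, 0, 0, 0, 0, 5.85], [0, 0, 0, 0, 0, 0, 5.85], [0, 0, 0, 0, 0, 0, 5.85], [0, 0, 0, 0, 0, 0, 5.85], [0, 0, 0, 0, 0, 0, 5.85], [0, 0, 0, 0, 0, 0, 5.85], [0, 0, 0, 0, 0, 0, 5.85], [0, 0, 0, 0, 0, 0, 5.85], [0, 0, 0, 0, 0, 0, 5.85]]

```text
time_s: 14.3
tool_pos: [637.5, -141.8, -1.3]
eef_rot: [[0.902, -0.431, 0.0], [-0.431, -0.902, -0.0], [0.0, -0.0, -1.0]]
contact_force: [-1.4, 0.3, 6.2]
gripper_width: 59.2
gripper_force: 26.4
```

```bash
cat >> h.py <<'E'
ROOT=np.array([660.9,191,89.1]); HY=5.6
def hf():
    T=down(HY,-26); return np.c_[T[:,0],-T[:,1],-T[:,2]]
def tcp_for(hole,R,off): return hole-R@np.array(off)   # off: hole at tag underside, in tool axes
E
python3 - <<'E'
from h import *
np.set_printoptions(precision=1,suppress=True)
p,R=here()
H=hf(); print(H, ROOT+H@[9,0,57])
up=p+[0,0,200]
a=plan(up,R,tcp_for(np.array([643.9,189.4,170]),down(5.6),(41.7,0,-1.4)),down(5.6),20)
print(a[0])
E
```

```text
[[ 0.9 -0.1 -0.4]
 [ 0.1  1.  -0. ]
 [ 0.4 -0.   0.9]] [644.1 189.4 144.3]
20 rows of [-0.483, -1.594, 0.15, 0.0, -0.001, -1.556]
[602.4 185.3 168.6]
```

>>> play_rows:
  increments:
    - [[0, 0, 0, 0, 0, 0, 5.82], [0, 0, 0, 0, 0, 0, 5.82], [0, 0, 0, 0, 0, 0, 5.82], [0, 0, 0, 0, 0, 0, 5.82], [0, 0, -0.5, 0, 0, 0, 5.82], [0, 0, -1.0, 0, 0, 0, 5.82], [0, 0, -1.5, 0, 0, 0, 5.82], [0, 0, -2, 0, 0, 0, 5.82], [0, 0, -2, 0, 0, 0, 5.82], [0, 0, -1, 0, 0, 0, 5.82]]

```text
time_s: 15.3
tool_pos: [638.4, -142.0, 81.2]
eef_rot: [[0.902, -0.431, 0.003], [-0.431, -0.902, -0.0], [0.003, -0.001, -1.0]]
contact_force: [0.3, -0.7, -1.7]
gripper_width: 59.1
gripper_force: 31.6
```

Run:
```python
from h import *
im,P=snap('w4'); print(P[0]); print([t for t in tags(im,P,P[0][2]+9.4) if t['L']>95])
```

```text
[ 638.38062492 -141.95310179   81.23185503]
[{'c': array([ 645.2, -145.5]), 'yaw': -25.1, 'L': 100.0, 'W': 60.1, 'hole': array([ 676.5, -160. ]), 'hr': 9.8}]
```

>>> play_rows:
  increments:
    - [[0, 0, -1.2, 0, 0, 0, 5.82], [0, 0, -1.2, 0, 0, 0, 5.82], [0, 0, -1.2, 0, 0, 0, 5.82], [0, 0, -1.2, 0, 0, 0, 5.82], [0, 0, -1.2, 0, 0, 0, 5.82], [0, 0, -1.2, 0, 0, 0, 5.82], [0, 0, -1.2, 0, 0, 0, 5.82], [0, 0, -1.2, 0, 0, 0, 5.82], [0, 0, -1.2, 0, 0, 0, 5.82], [0, 0, -1.0, 0, 0, 0, 5.82]]

```text
time_s: 16.35
tool_pos: [637.5, -141.8, 197.5]
eef_rot: [[0.902, -0.431, 0.0], [-0.431, -0.902, -0.0], [0.0, -0.0, -1.0]]
contact_force: [-0.7, 0.0, -1.7]
gripper_width: 59.1
gripper_force: 31.6
```

>>> play_rows:
  increments:
    - [[-0.48, -1.6, 0, 0, 0, -1.55, 5.82], [-0.48, -1.6, 0, 0, 0, -1.55, 5.82], [-0.48, -1.6, 0, 0, 0, -1.55, 5.82], [-0.48, -1.6, 0, 0, 0, -1.55, 5.82], [-0.48, -1.6, 0, 0, 0, -1.55, 5.82], [-0.48, -1.6, 0, 0, 0, -1.55, 5.82], [-0.48, -1.6, 0, 0, 0, -1.55, 5.82], [-0.48, -1.6, 0, 0, 0, -1.55, 5.82], [-0.48, -1.6, 0, 0, 0, -1.55, 5.82], [-0.48, -1.6, 0, 0, 0, -1.55, 5.82]]

```text
time_s: 17.35
tool_pos: [642.6, 26.0, 196.3]
eef_rot: [[0.985, -0.172, -0.0], [-0.172, -0.985, 0.0], [-0.0, -0.0, -1.0]]
contact_force: [-0.8, 0.1, -1.2]
gripper_width: 58.8
gripper_force: 31.6
```

>>> play_rows:
  increments:
    - [[-0.48, -1.6, 0, 0, 0, -1.55, 5.82], [-0.48, -1.6, 0, 0, 0, -1.55, 5.82], [-0.48, -1.6, 0, 0, 0, -1.55, 5.82], [-0.48, -1.6, 0, 0, 0, -1.55, 5.82], [-0.48, -1.6, 0, 0, 0, -1.55, 5.82], [-0.48, -1.6, 0, 0, 0, -1.55, 5.82], [-0.48, -1.6, 0, 0, 0, -1.55, 5.82], [-0.48, -1.6, 0, 0, 0, -1.55, 5.82], [-0.48, -1.6, 0, 0, 0, -1.55, 5.82], [-0.48, -1.6, 0, 0, 0, -1.55, 5.82]]

```text
time_s: 18.35
tool_pos: [602.9, 187.8, 196.3]
eef_rot: [[0.995, 0.098, -0.0], [0.098, -0.995, 0.0], [-0.0, -0.0, -1.0]]
contact_force: [0.3, -0.1, -1.6]
gripper_width: 59.0
gripper_force: 31.6
```

>>> play_rows:
  increments:
    - [[0, 0, 0.8, 0, 0, 0, 5.82], [0, 0, 0.8, 0, 0, 0, 5.82], [0, 0, 0.8, 0, 0, 0, 5.82], [0, 0, 0, 0, 0, 0, 5.82], [0, 0, 0, 0, 0, 0, 5.82], [0, 0, 0, 0, 0, 0, 5.82], [0, 0, 0, 0, 0, 0, 5.82], [0, 0, 0, 0, 0, 0, 5.82], [0, 0, 0, 0, 0, 0, 5.82], [0, 0, 0, 0, 0, 0, 5.82]]

```text
time_s: 19.35
tool_pos: [603.5, 186.5, 172.5]
eef_rot: [[0.995, 0.095, 0.0], [0.095, -0.995, 0.0], [0.0, -0.0, -1.0]]
contact_force: [-0.6, 0.0, -0.9]
gripper_width: 59.3
gripper_force: 31.6
```

Run:
```python
from h import *
im,P=snap('w5'); print(P[0],P[1].round(3))
print([t for t in tags(im,P,P[0][2]+9.4) if t['L']>95])
cv2.imwrite('pics/w5c.png',cv2.resize(im[60:260,180:390,::-1],None,fx=2.8,fy=2.8,interpolation=2))
```

```text
[603.47922577 186.5193216  172.45724742] [[ 0.995  0.095  0.   ]
 [ 0.095 -0.995  0.   ]
 [ 0.    -0.    -1.   ]]
[]
```

View pics/w5c.png

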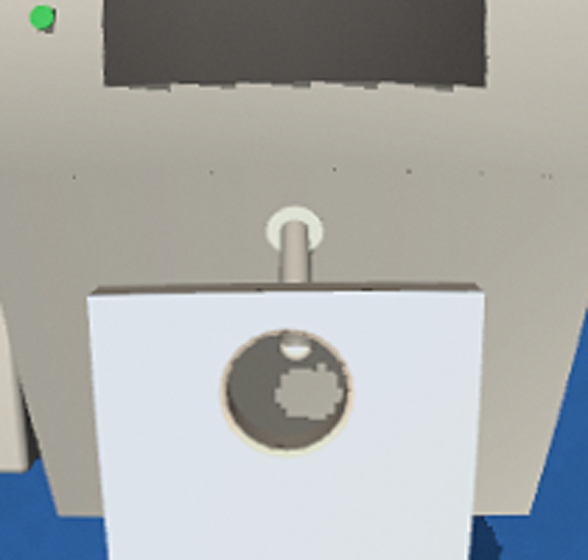

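Run:
```python
from h import *
np.set_printoptions(precision=1,suppress=True)
P=pose('w5'); p,R=P
for nm,uv,z in(('tip',(285.4,182.5),144),('hole top',(282.6,199.5),p[2]+9.4),('root',(285.4,142.5),89)):
    X=onz(ray('wrist',uv,P),z); print(nm,X,R.T@(X-p))
```

```text
tip [643.7 189.4 144. ] [40.3  1.  28.5]
hole top [645.4 191.  181.9] [42.2 -0.5 -9.4]
root [658.7 190.5  89. ] [55.4  1.3 83.5]
```

>>> play_rows:
  increments:
    - [[-0.17, 0.15, 0, 0, 0, 0, 5.82], [0, 0, 0.5, 0, 0, 0, 5.82], [0, 0, 0.5, 0, 0, 0, 5.82], [0, 0, 0.5, 0, 0, 0, 5.82], [0, 0, 0.5, 0, 0, 0, 5.82], [0, 0, 0.5, 0, 0, 0, 5.82], [0, 0, 0.3, 0, 0, 0, 5.82], [0, 0, 0.3, 0, 0, 0, 5.82], [0, 0, 0, 0, 0, 0, 5.82], [0, 0, 0, 0, 0, 0, 5.82]]

```text
time_s: 20.4
tool_pos: [602.0, 184.9, 141.4]
eef_rot: [[0.995, 0.095, 0.0], [0.095, -0.995, 0.0], [0.0, -0.0, -1.0]]
contact_force: [-0.4, 0.7, -1.0]
gripper_width: 58.8
gripper_force: 31.6
```

Run:
```python
from h import *
im,P=snap('w6'); print(P[0],state()['contact_force'])
cv2.imwrite('pics/w6c.png',cv2.resize(im[60:260,180:390,::-1],None,fx=2.0,fy=2.0,interpolation=2))
```

```text
[601.97608026 184.87179058 141.41729865] [-0.25135322 -0.37989935 -0.92920656]
```

View pics/w6c.png

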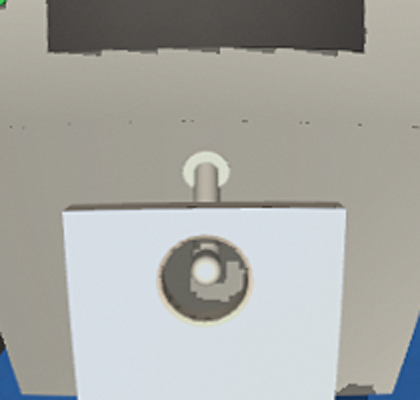

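>>> play_rows:
  increments:
    - [[0, 0, 0.4, 0, 0, 0, 5.82], [0, 0, 0.4, 0, 0, 0, 5.82], [0, 0, 0.4, 0, 0, 0, 5.82], [0, 0, 0.2, 0, 0, 0, 5.82], [0.1, 0, 0.3, 0, 0, 0, 5.82], [0.1, 0, 0.3, 0, 0, 0, 5.82], [0.15, 0, 0.3, 0, 0, 0, 5.82], [0, 0, 0, 0, 0, 0, 5.82], [0, 0, 0, 0, 0, 0, 5.82], [0, 0, 0, 0, 0, 0, 5.82]]

```text
time_s: 21.45
tool_pos: [605.4, 185.2, 118.5]
eef_rot: [[0.995, 0.095, 0.0], [0.095, -0.995, 0.0], [0.0, -0.0, -1.0]]
contact_force: [0.6, -0.9, -1.2]
gripper_width: 58.5
gripper_force: 31.6
```

>>> play_rows:
  increments:
    - [[0.03, 0, 0.19, 0, 2.6, 0, 5.82], [0.03, 0, 0.19, 0, 2.6, 0, 5.82], [0.03, 0, 0.19, 0, 2.6, 0, 5.82], [0.03, 0, 0.19, 0, 2.6, 0, 5.82], [0.03, 0, 0.19, 0, 2.6, 0, 5.82], [0.03, 0, 0.19, 0, 2.6, 0, 5.82], [0.03, 0, 0.19, 0, 2.6, 0, 5.82], [0.03, 0, 0.19, 0, 2.6, 0, 5.82], [0.03, 0, 0.19, 0, 2.6, 0, 5.82], [0.03, 0, 0.19, 0, 2.6, 0, 5.82]]

```text
time_s: 22.45
tool_pos: [612.2, 185.8, 100.9]
eef_rot: [[0.894, 0.095, 0.438], [0.085, -0.995, 0.043], [0.44, -0.001, -0.898]]
contact_force: [0.3, -1.0, -1.6]
gripper_width: 58.7
gripper_force: 31.6
```

```bash
cat >> h.py <<'E'
def inhook(off):
    p,R=here(); H=hf(); print('hole in hook frame',(H.T@(p+R@np.array(off)-ROOT)).round(1),'rot',Ro.from_matrix(H.T@R@np.diag([1,-1,-1])).as_rotvec(degrees=True).round(2),'F',state()['contact_force'].round(1),'t',state()['time_s'])
E
python3 - <<'E'
from h import *
im,P=snap('w7'); print(P[0]); inhook((42.2,-.5,-1.4))
cv2.imwrite('pics/w7c.png',cv2.resize(im[60:260,180:390,::-1],None,fx=2.0,fy=2.0,interpolation=2))
E
```

```text
[612.15974525 185.81293929 100.87187486]
hole in hook frame [ 1.7  0.5 33.3] rot [ 0.01 -0.16 -0.08] F [-2.6  0.1 -3.4] t 22.5
```

View pics/w7c.png

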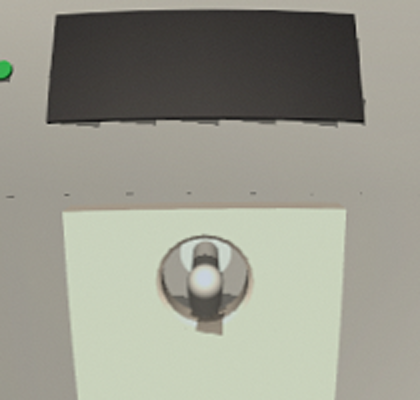

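>>> play_rows:
  increments:
    - [[-0.1, 0, 0.4, 0, 0, 0, 5.82], [-0.1, 0, 0.4, 0, 0, 0, 5.82], [0, 0, 0.4, 0, 0, 0, 5.82], [0, 0, 0.4, 0, 0, 0, 5.82], [0, 0, 0.4, 0, 0, 0, 5.82], [0, 0, 0.4, 0, 0, 0, 5.82], [0, 0, 0.3, 0, 0, 0, 5.82], [0, 0, 0, 0, 0, 0, 5.82], [0, 0, 0, 0, 0, 0, 5.82], [0, 0, 0, 0, 0, 0, 5.82]]

```text
time_s: 23.5
tool_pos: [622.1, 186.9, 75.5]
eef_rot: [[0.895, 0.096, 0.437], [0.086, -0.995, 0.042], [0.439, -0.0, -0.899]]
contact_force: [0.0, 0.3, -1.1]
gripper_width: 58.9
gripper_force: 31.6
```

Run:
```python
from h import *
inhook((42.2,-.5,-1.4)); print(state()['gripper_force'])
```

```text
hole in hook frame [1.2 0.1 6.3] rot [-0.04 -0.01 -0.11] F [ 0.   0.3 -1.1] t 23.5
31.641368865966797
```

>>> play_rows:
  increments:
    - [[-0.1, 0, 0.1, 0, 0, 0, 5.82], [-0.1, 0, 0.1, 0, 0, 0, 5.82], [-0.1, 0, 0.1, 0, 0, 0, 5.82], [-0.1, 0, 0.1, 0, 0, 0, 5.82], [0, 0, 0, 0, 0, 0, 5.82], [0, 0, 0, 0, 0, 0, 5.82], [0, 0, 0, 0, 0, 0, 5.82], [0, 0, 0, 0, 0, 0, 5.82], [0, 0, 0, 0, 0, 0, 5.82], [0, 0, 0, 0, 0, 0, 5.82]]

```text
time_s: 24.5
tool_pos: [620.3, 186.6, 70.0]
eef_rot: [[0.895, 0.095, 0.436], [0.086, -0.995, 0.042], [0.438, -0.0, -0.899]]
contact_force: [0.4, 0.4, -1.8]
gripper_width: 58.7
gripper_force: 31.7
```

>>> play_rows:
  increments:
    - [[0, 0, 0, 0, 0, 0, 5.9], [0, 0, 0, 0, 0, 0, 6.0], [0, 0, 0, 0, 0, 0, 6.1], [0, 0, 0, 0, 0, 0, 6.2], [0, 0, 0, 0, 0, 0, 6.4], [0, 0, 0, 0, 0, 0, 6.6], [0, 0, 0, 0, 0, 0, 6.8], [0, 0, 0, 0, 0, 0, 6.8], [0, 0, 0, 0, 0, 0, 6.8], [0, 0, 0, 0, 0, 0, 6.8]]

```text
time_s: 25.5
tool_pos: [620.2, 186.6, 70.0]
eef_rot: [[0.895, 0.095, 0.436], [0.086, -0.995, 0.042], [0.438, -0.0, -0.899]]
contact_force: [-0.3, 0.3, -0.5]
gripper_width: 67.9
gripper_force: 0.0
```

Run:
```python
from h import *
im,P=snap('w8'); inhook((42.2,-.5,-1.4)); print(state()['gripper_force'])
p,R=here(); 
a=p-R[:,2]*90
print(a)
# to L tag overhead: grip point 7 behind its centre
y=np.radians(17.9); g=np.array([488.4-8*np.cos(y),-50.4-8*np.sin(y),150])
b=plan(a,R,g,down(17.9),20)
```

```text
hole in hook frame [-2.9  0.   2.2] rot [-0.05 -0.   -0.11] F [0.5 0.3 0.2] t 25.55
0.0
[580.97158489 182.83549633 150.90316675]
20 rows of [-0.714, 1.058, -0.16, 0.141, -1.295, -0.611]
```

>>> play_rows:
  increments:
    - [[0, 0, -0.4, 0, 0, 0, 6.8], [0, 0, -0.8, 0, 0, 0, 6.8], [0, 0, -1.0, 0, 0, 0, 6.8], [0, 0, -1.0, 0, 0, 0, 6.8], [0, 0, -1.0, 0, 0, 0, 6.8], [0, 0, -1.0, 0, 0, 0, 6.8], [0, 0, -1.0, 0, 0, 0, 6.8], [0, 0, -1.0, 0, 0, 0, 6.8], [0, 0, -1.0, 0, 0, 0, 6.8], [0, 0, -0.8, 0, 0, 0, 6.8]]

```text
time_s: 26.55
tool_pos: [580.7, 182.8, 151.8]
eef_rot: [[0.895, 0.095, 0.437], [0.086, -0.995, 0.042], [0.439, -0.0, -0.899]]
contact_force: [-0.2, 0.9, -0.2]
gripper_width: 67.9
gripper_force: 0.0
```

>>> play_rows:
  increments:
    - [[-0.71, 1.06, -0.16, 0.14, -1.3, -0.61, 6.8], [-0.71, 1.06, -0.16, 0.14, -1.3, -0.61, 6.8], [-0.71, 1.06, -0.16, 0.14, -1.3, -0.61, 6.8], [-0.71, 1.06, -0.16, 0.14, -1.3, -0.61, 6.8], [-0.71, 1.06, -0.16, 0.14, -1.3, -0.61, 6.8], [-0.71, 1.06, -0.16, 0.14, -1.3, -0.61, 6.8], [-0.71, 1.06, -0.16, 0.14, -1.3, -0.61, 6.8], [-0.71, 1.06, -0.16, 0.14, -1.3, -0.61, 6.8], [-0.71, 1.06, -0.16, 0.14, -1.3, -0.61, 6.8], [-0.71, 1.06, -0.16, 0.14, -1.3, -0.61, 6.8]]

```text
time_s: 27.55
tool_pos: [524.5, 67.2, 142.6]
eef_rot: [[0.954, 0.203, 0.221], [0.201, -0.979, 0.034], [0.223, 0.012, -0.975]]
contact_force: [-0.1, 0.4, -0.4]
gripper_width: 68.2
gripper_force: 0.0
```

>>> play_rows:
  increments:
    - [[-0.71, 1.06, -0.16, 0.14, -1.3, -0.61, 6.8], [-0.71, 1.06, -0.16, 0.14, -1.3, -0.61, 6.8], [-0.71, 1.06, -0.16, 0.14, -1.3, -0.61, 6.8], [-0.71, 1.06, -0.16, 0.14, -1.3, -0.61, 6.8], [-0.71, 1.06, -0.16, 0.14, -1.3, -0.61, 6.8], [-0.71, 1.06, -0.16, 0.14, -1.3, -0.61, 6.8], [-0.71, 1.06, -0.16, 0.14, -1.3, -0.61, 6.8], [-0.71, 1.06, -0.16, 0.14, -1.3, -0.61, 6.8], [-0.71, 1.06, -0.16, 0.14, -1.3, -0.61, 6.8], [-0.71, 1.06, -0.16, 0.14, -1.3, -0.61, 6.8]]

```text
time_s: 28.55
tool_pos: [481.1, -53.3, 150.7]
eef_rot: [[0.951, 0.308, -0.003], [0.308, -0.951, -0.0], [-0.003, -0.001, -1.0]]
contact_force: [-0.8, -0.3, 0.6]
gripper_width: 68.0
gripper_force: 0.0
```

>>> play_rows:
  increments:
    - [[0, 0, 0, 0, 0, 0, 6.8], [0, 0, 0, 0, 0, 0, 6.8], [0, 0, 0, 0, 0, 0, 6.8], [0, 0, 0, 0, 0, 0, 6.8], [0, 0, 0, 0, 0, 0, 6.8], [0, 0, 0, 0, 0, 0, 6.8], [0, 0, 0, 0, 0, 0, 6.8], [0, 0, 0, 0, 0, 0, 6.8], [0, 0, 0, 0, 0, 0, 6.8], [0, 0, 0, 0, 0, 0, 6.8]]

```text
time_s: 29.55
tool_pos: [481.5, -53.0, 150.4]
eef_rot: [[0.952, 0.307, -0.002], [0.307, -0.952, -0.001], [-0.002, 0.0, -1.0]]
contact_force: [-0.4, 0.8, 0.5]
gripper_width: 68.0
gripper_force: 0.0
```

```bash
cat >> h.py <<'E'
def aim(L,g=8):
    """snap, list tags, and give the tool-frame correction to stand over tag of length L, g behind its centre"""
    n='a%d'%int(state()['time_s']*100); im,P=snap(n); p,R=P; print(p.round(1))
    for t in tags(im,P):
        print(t)
        if abs(t['L']-L)<4:
            y=np.radians(t['yaw']); q=np.r_[t['c']-g*np.r_[np.cos(y),np.sin(y)],p[2]]
            plan(p,R,q,down(t['yaw']),1)
            h=R.T@(np.r_[t['hole'],0]-p); print('hole in tool now',h.round(1))
E
python3 -c "
from h import *
aim(88)"
```

```text
[481.5 -53.  150.4]
{'c': array([ 481.2, -244.5]), 'yaw': 21.1, 'L': 65.1, 'W': 39.6, 'hole': array([ 496.2, -238.2]), 'hr': 10.3}
{'c': array([488.5, -50.4]), 'yaw': 17.7, 'L': 87.8, 'W': 53.4, 'hole': array([515. , -41.7]), 'hr': 10.0}
1 rows of [-0.053, -0.036, 0.0, 0.001, 0.102, 0.182]
hole in tool now [ 35.6  -0.5 150.3]
{'c': array([ 632. , -294.5]), 'yaw': 31.2, 'L': 76.7, 'W': 46.4, 'hole': array([ 650.2, -282.6]), 'hr': 10.4}
```

>>> play_rows:
  increments:
    - [[0, 0, 2.5, 0, 0, 0.1, 6.3], [0, 0, 2.5, 0, 0, 0, 6.3], [0, 0, 2.5, 0, 0, 0, 6.3], [0, 0, 2.5, 0, 0, 0, 6.3], [0, 0, 2.0, 0, 0, 0, 6.3], [0, 0, 1.2, 0, 0, 0, 6.2], [0, 0, 0.7, 0, 0, 0, 6.2], [0, 0, 0.4, 0, 0, 0, 6.1], [0, 0, 0, 0, 0, 0, 6.0], [0, 0, 0, 0, 0, 0, 6.0]]

```text
time_s: 30.6
tool_pos: [481.7, -53.1, 8.0]
eef_rot: [[0.952, 0.305, -0.001], [0.305, -0.952, -0.001], [-0.001, 0.0, -1.0]]
contact_force: [0.7, 0.6, 0.5]
gripper_width: 59.8
gripper_force: 0.0
```

>>> play_rows:
  increments:
    - [[0, 0, 0.3, 0, 0, 0, 6.0], [0, 0, 0.3, 0, 0, 0, 6.0], [0, 0, 0.3, 0, 0, 0, 5.9], [0, 0, 0, 0, 0, 0, 5.8], [0, 0, 0, 0, 0, 0, 5.6], [0, 0, 0, 0, 0, 0, 5.5], [0, 0, 0, 0, 0, 0, 5.4], [0, 0, 0, 0, 0, 0, 5.35], [0, 0, 0, 0, 0, 0, 5.3], [0, 0, 0, 0, 0, 0, 5.3]]

```text
time_s: 31.6
tool_pos: [481.3, -53.1, -1.6]
eef_rot: [[0.952, 0.305, -0.002], [0.305, -0.952, -0.001], [-0.002, 0.0, -1.0]]
contact_force: [-0.3, -1.0, -0.9]
gripper_width: 52.7
gripper_force: 0.3
```

>>> play_rows:
  increments:
    - [[0, 0, 0, 0, 0, 0, 5.27], [0, 0, 0, 0, 0, 0, 5.25], [0, 0, 0, 0, 0, 0, 5.22], [0, 0, 0, 0, 0, 0, 5.2], [0, 0, 0, 0, 0, 0, 5.18], [0, 0, 0, 0, 0, 0, 5.16], [0, 0, 0, 0, 0, 0, 5.14], [0, 0, 0, 0, 0, 0, 5.14], [0, 0, 0, 0, 0, 0, 5.14], [0, 0, 0, 0, 0, 0, 5.14]]

```text
time_s: 32.6
tool_pos: [481.3, -53.1, -1.4]
eef_rot: [[0.952, 0.305, -0.002], [0.305, -0.952, -0.001], [-0.002, 0.0, -1.0]]
contact_force: [-2.6, -1.2, 9.3]
gripper_width: 52.3
gripper_force: 29.9
```

Run:
```python
from h import *
p,R=here(); a=plan(p+[0,0,180],R,np.array([608.1,185.5,178.6]),down(5.5),20)
```

```text
20 rows of [0.869, -1.038, -0.001, 0.001, 0.005, 0.614]
```

>>> play_rows:
  increments:
    - [[0, 0, -0.5, 0, 0, 0, 5.14], [0, 0, -1.0, 0, 0, 0, 5.14], [0, 0, -2, 0, 0, 0, 5.14], [0, 0, -2.5, 0, 0, 0, 5.14], [0, 0, -2.5, 0, 0, 0, 5.14], [0, 0, -2.5, 0, 0, 0, 5.14], [0, 0, -2.5, 0, 0, 0, 5.14], [0, 0, -2.5, 0, 0, 0, 5.14], [0, 0, -2, 0, 0, 0, 5.14], [0, 0, 0, 0, 0, 0, 5.14]]

```text
time_s: 33.6
tool_pos: [482.7, -52.9, 181.5]
eef_rot: [[0.952, 0.305, 0.003], [0.305, -0.952, -0.001], [0.002, 0.002, -1.0]]
contact_force: [-0.3, -0.2, -0.7]
gripper_width: 51.8
gripper_force: 29.9
```

>>> play_rows:
  increments:
    - [[0.87, -1.04, 0, 0, 0, 0.61, 5.14], [0.87, -1.04, 0, 0, 0, 0.61, 5.14], [0.87, -1.04, 0, 0, 0, 0.61, 5.14], [0.87, -1.04, 0, 0, 0, 0.61, 5.14], [0.87, -1.04, 0, 0, 0, 0.61, 5.14], [0.87, -1.04, 0, 0, 0, 0.61, 5.14], [0.87, -1.04, 0, 0, 0, 0.61, 5.14], [0.87, -1.04, 0, 0, 0, 0.61, 5.14], [0.87, -1.04, 0, 0, 0, 0.61, 5.14], [0.87, -1.04, 0, 0, 0, 0.61, 5.14]]

```text
time_s: 34.6
tool_pos: [538.2, 70.5, 177.8]
eef_rot: [[0.979, 0.202, -0.003], [0.202, -0.979, -0.001], [-0.003, 0.0, -1.0]]
contact_force: [0.5, 0.1, -0.7]
gripper_width: 52.2
gripper_force: 29.9
```

>>> play_rows:
  increments:
    - [[0.87, -1.04, 0, 0, 0, 0.61, 5.14], [0.87, -1.04, 0, 0, 0, 0.61, 5.14], [0.87, -1.04, 0, 0, 0, 0.61, 5.14], [0.87, -1.04, 0, 0, 0, 0.61, 5.14], [0.87, -1.04, 0, 0, 0, 0.61, 5.14], [0.87, -1.04, 0, 0, 0, 0.61, 5.14], [0.87, -1.04, 0, 0, 0, 0.61, 5.14], [0.87, -1.04, 0, 0, 0, 0.61, 5.14], [0.87, -1.04, 0, 0, 0, 0.61, 5.14], [0.87, -1.04, 0, 0, 0, 0.61, 5.14]]

```text
time_s: 35.6
tool_pos: [608.9, 187.2, 178.0]
eef_rot: [[0.995, 0.097, -0.002], [0.097, -0.995, -0.001], [-0.002, 0.0, -1.0]]
contact_force: [0.3, -0.5, -1.4]
gripper_width: 51.7
gripper_force: 29.9
```

>>> play_rows:
  increments:
    - [[0, 0, 0, 0, 0, 0, 5.14], [0, 0, 0, 0, 0, 0, 5.14], [0, 0, 0, 0, 0, 0, 5.14], [0, 0, 0, 0, 0, 0, 5.14], [0, 0, 0, 0, 0, 0, 5.14], [0, 0, 0, 0, 0, 0, 5.14], [0, 0, 0, 0, 0, 0, 5.14], [0, 0, 0, 0, 0, 0, 5.14], [0, 0, 0, 0, 0, 0, 5.14], [0, 0, 0, 0, 0, 0, 5.14]]

```text
time_s: 36.6
tool_pos: [608.3, 186.2, 178.0]
eef_rot: [[0.995, 0.097, -0.002], [0.097, -0.995, -0.001], [-0.002, 0.0, -1.0]]
contact_force: [0.7, -0.1, -0.8]
gripper_width: 52.0
gripper_force: 29.9
```

```bash
cat >> h.py <<'E'
def holepix(im,box):
    """hole of the held tag: ellipse of the dark inner contour of the white plate inside box (x0,y0,x1,y1)"""
    x0,y0,x1,y1=box; g=cv2.cvtColor(im[y0:y1,x0:x1],cv2.COLOR_RGB2HSV)
    m=((g[...,2]>195)&(g[...,1]<60)).astype(np.uint8)
    cs,hi=cv2.findContours(m,cv2.RETR_CCOMP,cv2.CHAIN_APPROX_NONE); o=[]
    for i,c in enumerate(cs):
        if hi[0][i][3]>=0 and cv2.contourArea(c)>300:
            e=cv2.fitEllipse(cv2.convexHull(c)); o.append((round(e[0][0]+x0,1),round(e[0][1]+y0,1),np.round(e[1],1)))
    return o
E
python3 - <<'E'
from h import *
im,P=snap('w9'); p,R=P; print(p,R.round(3)[:,0])
for e in holepix(im,(180,60,390,260)):
    X=onz(ray('wrist',e[:2],P),p[2]+9.4); print(e,X.round(1),(R.T@(X-p)).round(1))
cv2.imwrite('pics/w9c.png',cv2.resize(im[60:260,180:390,::-1],None,fx=2.8,fy=2.8,interpolation=2))
E
```

```text
[608.29585253 186.16494745 178.00607303] [ 0.995  0.097 -0.002]
(282.8, 213.0, array([43.6, 45.5])) [644.2 190.1 187.4] [36.1 -0.4 -9.5]
```

View pics/w9c.png

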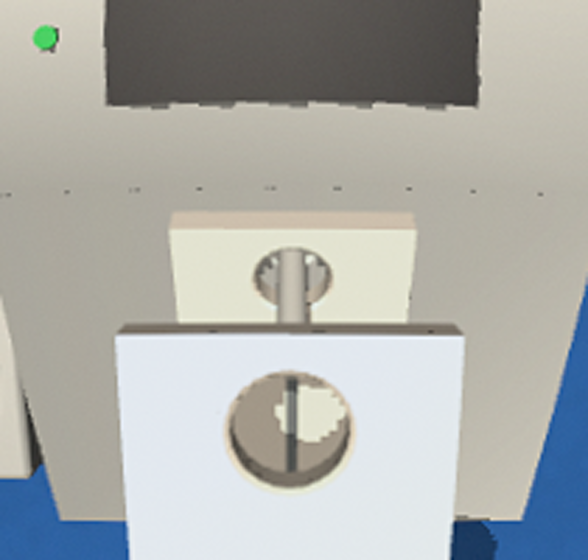

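>>> play_rows:
  increments:
    - [[-0.05, 0.07, 0.5, 0, 0, 0, 5.14], [0, 0, 0.6, 0, 0, 0, 5.14], [0, 0, 0.6, 0, 0, 0, 5.14], [0, 0, 0.6, 0, 0, 0, 5.14], [0, 0, 0.5, 0, 0, 0, 5.14], [0, 0, 0.4, 0, 0, 0, 5.14], [0, 0, 0.3, 0, 0, 0, 5.14], [0, 0, 0.2, 0, 0, 0, 5.14], [0, 0, 0, 0, 0, 0, 5.14], [0, 0, 0, 0, 0, 0, 5.14]]

```text
time_s: 37.65
tool_pos: [607.9, 185.4, 141.2]
eef_rot: [[0.995, 0.097, -0.002], [0.097, -0.995, -0.001], [-0.002, 0.0, -1.0]]
contact_force: [-0.5, -0.1, -0.4]
gripper_width: 51.9
gripper_force: 29.9
```

>>> play_rows:
  increments:
    - [[0, 0, 0.4, 0, 0, 0, 5.14], [0, 0, 0.4, 0, 0, 0, 5.14], [0, 0, 0.4, 0, 0, 0, 5.14], [0, 0, 0.2, 0, 0, 0, 5.14], [0.1, 0, 0.3, 0, 0, 0, 5.14], [0.1, 0, 0.3, 0, 0, 0, 5.14], [0.1, 0, 0.3, 0, 0, 0, 5.14], [0, 0, 0, 0, 0, 0, 5.14], [0, 0, 0, 0, 0, 0, 5.14], [0, 0, 0, 0, 0, 0, 5.14]]

```text
time_s: 38.65
tool_pos: [610.8, 185.7, 118.1]
eef_rot: [[0.995, 0.097, -0.002], [0.097, -0.995, -0.001], [-0.002, 0.0, -1.0]]
contact_force: [-0.4, 0.8, -1.1]
gripper_width: 52.0
gripper_force: 29.9
```

Run:
```python
from h import *
inhook((36.1,-.4,-1.4)); im,P=snap('w10')
```

```text
hole in hook frame [ 0.5  0.  33.5] rot [-2.000e-02  2.609e+01 -1.000e-02] F [-0.4  0.8 -1.1] t 38.65
```

>>> play_rows:
  increments:
    - [[0.03, 0, 0.16, 0, 2.6, 0, 5.14], [0.03, 0, 0.16, 0, 2.6, 0, 5.14], [0.03, 0, 0.16, 0, 2.6, 0, 5.14], [0.03, 0, 0.16, 0, 2.6, 0, 5.14], [0.03, 0, 0.16, 0, 2.6, 0, 5.14], [0.03, 0, 0.16, 0, 2.6, 0, 5.14], [0.03, 0, 0.16, 0, 2.6, 0, 5.14], [0.03, 0, 0.16, 0, 2.6, 0, 5.14], [0.03, 0, 0.16, 0, 2.6, 0, 5.14], [0.03, 0, 0.16, 0, 2.6, 0, 5.14]]

```text
time_s: 39.7
tool_pos: [616.9, 186.3, 103.5]
eef_rot: [[0.894, 0.097, 0.436], [0.087, -0.995, 0.043], [0.439, -0.001, -0.899]]
contact_force: [0.2, 0.3, -1.5]
gripper_width: 52.1
gripper_force: 29.9
```

>>> play_rows:
  increments:
    - [[-0.1, 0, 0.3, 0, 0, 0, 5.14], [-0.1, 0, 0.3, 0, 0, 0, 5.14], [-0.1, 0, 0.3, 0, 0, 0, 5.14], [0, 0, 0.3, 0, 0, 0, 5.14], [0, 0, 0.3, 0, 0, 0, 5.14], [0, 0, 0.3, 0, 0, 0, 5.14], [0, 0, 0.2, 0, 0, 0, 5.14], [0, 0, 0, 0, 0, 0, 5.14], [0, 0, 0, 0, 0, 0, 5.14], [0, 0, 0, 0, 0, 0, 5.14]]

```text
time_s: 40.7
tool_pos: [622.9, 186.9, 83.9]
eef_rot: [[0.895, 0.097, 0.435], [0.088, -0.995, 0.042], [0.437, 0.0, -0.899]]
contact_force: [0.3, 0.1, -0.1]
gripper_width: 51.8
gripper_force: 29.9
```

Run:
```python
from h import *
inhook((36.1,-.4,-1.4)); im,P=snap('w11')
```

```text
hole in hook frame [-0.6  0.  13.4] rot [-0.02  0.09 -0.  ] F [ 0.3  0.1 -0.1] t 40.7
```

>>> play_rows:
  increments:
    - [[-0.1, 0, 0.1, 0, 0, 0, 5.14], [-0.1, 0, 0.1, 0, 0, 0, 5.14], [0, 0, 0.1, 0, 0, 0, 5.14], [0, 0, 0, 0, 0, 0, 5.14], [0, 0, 0, 0, 0, 0, 5.2], [0, 0, 0, 0, 0, 0, 5.3], [0, 0, 0, 0, 0, 0, 5.4], [0, 0, 0, 0, 0, 0, 5.6], [0, 0, 0, 0, 0, 0, 5.8], [0, 0, 0, 0, 0, 0, 6.0]]

```text
time_s: 41.75
tool_pos: [622.4, 186.8, 80.2]
eef_rot: [[0.895, 0.097, 0.435], [0.088, -0.995, 0.042], [0.437, 0.0, -0.9]]
contact_force: [-0.4, 0.7, 0.0]
gripper_width: 59.6
gripper_force: 0.0
```

>>> play_rows:
  increments:
    - [[0, 0, 0, 0, 0, 0, 6.1], [0, 0, -0.4, 0, 0, 0, 6.1], [0, 0, -1.0, 0, 0, 0, 6.1], [0, 0, -1.2, 0, 0, 0, 6.1], [0, 0, -1.4, 0, 0, 0, 6.1], [0, 0, -1.4, 0, 0, 0, 6.1], [0, 0, -1.4, 0, 0, 0, 6.1], [0, 0, -1.4, 0, 0, 0, 6.1], [0, 0, -1.4, 0, 0, 0, 6.1], [0, 0, -1.4, 0, 0, 0, 6.1]]

```text
time_s: 42.75
tool_pos: [574.0, 182.1, 180.3]
eef_rot: [[0.895, 0.097, 0.435], [0.088, -0.995, 0.042], [0.437, 0.0, -0.899]]
contact_force: [-0.2, -0.5, 1.0]
gripper_width: 61.2
gripper_force: 0.0
```

Run:
```python
from h import *
im,P=snap('w12'); p,R=P; print(p,state()['contact_force'])
y=np.radians(31.2); g=np.array([632-8*np.cos(y),-294.5-8*np.sin(y),150])
plan(p,R,g,down(31.2),20)
cv2.imwrite('pics/w12c.png',im[:,:,::-1])
for t in tags(im,P):print(t)
```

```text
[574.00484927 182.07747635 180.33306068] [0.76359209 0.35222149 3.20234586]
20 rows of [-0.529, 2.381, 0.072, 0.29, -1.274, -1.259]
```

View pics/w12c.png

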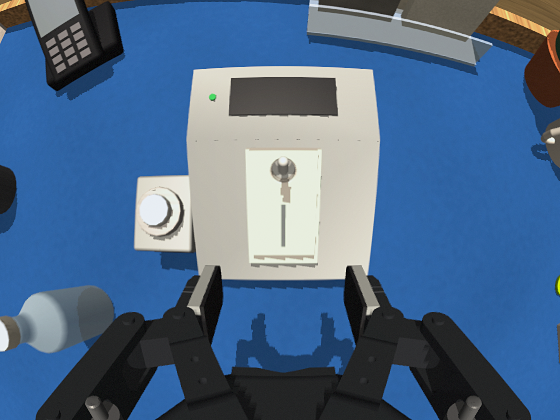

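>>> play_rows:
  increments:
    - [[-0.53, 2.38, 0.07, 0.29, -1.27, -1.26, 6.1], [-0.53, 2.38, 0.07, 0.29, -1.27, -1.26, 6.1], [-0.53, 2.38, 0.07, 0.29, -1.27, -1.26, 6.1], [-0.53, 2.38, 0.07, 0.29, -1.27, -1.26, 6.1], [-0.53, 2.38, 0.07, 0.29, -1.27, -1.26, 6.1], [-0.53, 2.38, 0.07, 0.29, -1.27, -1.26, 6.1], [-0.53, 2.38, 0.07, 0.29, -1.27, -1.26, 6.1], [-0.53, 2.38, 0.07, 0.29, -1.27, -1.26, 6.1], [-0.53, 2.38, 0.07, 0.29, -1.27, -1.26, 6.1], [-0.53, 2.38, 0.07, 0.29, -1.27, -1.26, 6.1]]

```text
time_s: 43.8
tool_pos: [574.9, -61.4, 158.4]
eef_rot: [[0.923, 0.317, 0.22], [0.314, -0.948, 0.047], [0.224, 0.026, -0.974]]
contact_force: [-0.2, 0.0, 0.7]
gripper_width: 61.1
gripper_force: 0.0
```

>>> play_rows:
  increments:
    - [[-0.53, 2.38, 0.07, 0.29, -1.27, -1.26, 6.1], [-0.53, 2.38, 0.07, 0.29, -1.27, -1.26, 6.1], [-0.53, 2.38, 0.07, 0.29, -1.27, -1.26, 6.1], [-0.53, 2.38, 0.07, 0.29, -1.27, -1.26, 6.1], [-0.53, 2.38, 0.07, 0.29, -1.27, -1.26, 6.1], [-0.53, 2.38, 0.07, 0.29, -1.27, -1.26, 6.1], [-0.53, 2.38, 0.07, 0.29, -1.27, -1.26, 6.1], [-0.53, 2.38, 0.07, 0.29, -1.27, -1.26, 6.1], [-0.53, 2.38, 0.07, 0.29, -1.27, -1.26, 6.1], [-0.53, 2.38, 0.07, 0.29, -1.27, -1.26, 6.1]]

```text
time_s: 44.8
tool_pos: [625.6, -299.3, 149.2]
eef_rot: [[0.855, 0.519, -0.0], [0.519, -0.855, 0.0], [0.0, -0.0, -1.0]]
contact_force: [0.4, 0.0, 0.7]
gripper_width: 61.0
gripper_force: 0.0
```

>>> play_rows:
  increments:
    - [[0, 0, 0, 0, 0, 0, 6.1], [0, 0, 0, 0, 0, 0, 6.1], [0, 0, 0, 0, 0, 0, 6.1], [0, 0, 0, 0, 0, 0, 6.1], [0, 0, 0, 0, 0, 0, 6.1], [0, 0, 0, 0, 0, 0, 6.1], [0, 0, 0, 0, 0, 0, 6.1], [0, 0, 0, 0, 0, 0, 6.1], [0, 0, 0, 0, 0, 0, 6.1], [0, 0, 0, 0, 0, 0, 6.1]]

```text
time_s: 45.8
tool_pos: [625.5, -298.4, 149.2]
eef_rot: [[0.855, 0.518, 0.001], [0.518, -0.855, 0.0], [0.001, 0.001, -1.0]]
contact_force: [0.0, 0.2, 0.9]
gripper_width: 61.3
gripper_force: 0.0
```

```bash
python3 -c "
from h import *
aim(76)"
```

```text
[ 625.5 -298.4  149.2]
{'c': array([ 483.3, -244.8]), 'yaw': 20.4, 'L': 69.2, 'W': 40.1, 'hole': array([ 497.4, -239.2]), 'hr': 9.8}
{'c': array([ 632.8, -294.6]), 'yaw': 31.3, 'L': 76.9, 'W': 46.5, 'hole': array([ 651.9, -283.3]), 'hr': 9.8}
1 rows of [0.019, 0.051, 0.0, 0.032, -0.054, -0.073]
hole in tool now [ 30.2   0.7 149.2]
```

>>> play_rows:
  increments:
    - [[0, 0.05, 2.5, 0, 0, 0, 5.6], [0, 0, 2.5, 0, 0, 0, 5.6], [0, 0, 2.5, 0, 0, 0, 5.6], [0, 0, 2.5, 0, 0, 0, 5.6], [0, 0, 2.0, 0, 0, 0, 5.5], [0, 0, 1.2, 0, 0, 0, 5.5], [0, 0, 0.7, 0, 0, 0, 5.4], [0, 0, 0.4, 0, 0, 0, 5.3], [0, 0, 0, 0, 0, 0, 5.3], [0, 0, 0, 0, 0, 0, 5.3]]

```text
time_s: 46.85
tool_pos: [626.4, -299.1, 7.0]
eef_rot: [[0.855, 0.518, 0.002], [0.518, -0.855, -0.0], [0.002, 0.001, -1.0]]
contact_force: [-0.3, 0.5, 0.8]
gripper_width: 52.9
gripper_force: 0.0
```

>>> play_rows:
  increments:
    - [[0, 0, 0.3, 0, 0, 0, 5.2], [0, 0, 0.3, 0, 0, 0, 5.2], [0, 0, 0.15, 0, 0, 0, 5.2], [0, 0, 0, 0, 0, 0, 5.1], [0, 0, 0, 0, 0, 0, 4.9], [0, 0, 0, 0, 0, 0, 4.8], [0, 0, 0, 0, 0, 0, 4.7], [0, 0, 0, 0, 0, 0, 4.65], [0, 0, 0, 0, 0, 0, 4.6], [0, 0, 0, 0, 0, 0, 4.6]]

```text
time_s: 47.85
tool_pos: [626.0, -298.8, -1.3]
eef_rot: [[0.855, 0.518, 0.001], [0.518, -0.855, -0.0], [0.001, 0.001, -1.0]]
contact_force: [0.3, -0.0, -0.1]
gripper_width: 46.0
gripper_force: 0.3
```

>>> play_rows:
  increments:
    - [[0, 0, 0, 0, 0, 0, 4.57], [0, 0, 0, 0, 0, 0, 4.55], [0, 0, 0, 0, 0, 0, 4.52], [0, 0, 0, 0, 0, 0, 4.5], [0, 0, 0, 0, 0, 0, 4.48], [0, 0, 0, 0, 0, 0, 4.46], [0, 0, 0, 0, 0, 0, 4.44], [0, 0, 0, 0, 0, 0, 4.44], [0, 0, 0, 0, 0, 0, 4.44], [0, 0, 0, 0, 0, 0, 4.44]]

```text
time_s: 48.85
tool_pos: [626.0, -298.9, -1.1]
eef_rot: [[0.855, 0.518, 0.001], [0.518, -0.855, -0.0], [0.001, 0.001, -1.0]]
contact_force: [-2.0, -0.4, 5.7]
gripper_width: 44.9
gripper_force: 30.5
```

Run:
```python
from h import *
p,R=here(); print(p); off=30.1; u=np.array([.9953,.097])
g=np.r_[np.array([643.8,189.4])-off*u+.4*np.array([.097,-.9953]),180]
plan(p+[0,0,200],R,g,down(5.6),20)
```

```text
[ 625.98817399 -298.87297869   -1.06569316]
20 rows of [0.74, -2.331, 0.094, 0.001, -0.003, 1.281]
```

Lift and carry.

>>> play_rows:
  increments:
    - [[0, 0, -0.5, 0, 0, 0, 4.44], [0, 0, -1.5, 0, 0, 0, 4.44], [0, 0, -2, 0, 0, 0, 4.44], [0, 0, -2.5, 0, 0, 0, 4.44], [0, 0, -2.5, 0, 0, 0, 4.44], [0, 0, -2.5, 0, 0, 0, 4.44], [0, 0, -2.5, 0, 0, 0, 4.44], [0, 0, -2.5, 0, 0, 0, 4.44], [0, 0, -2, 0, 0, 0, 4.44], [0, 0, -1.5, 0, 0, 0, 4.44]]

```text
time_s: 49.85
tool_pos: [626.1, -298.9, 201.4]
eef_rot: [[0.855, 0.518, 0.003], [0.518, -0.855, -0.001], [0.002, 0.002, -1.0]]
contact_force: [0.4, 0.0, -0.0]
gripper_width: 45.2
gripper_force: 30.4
```

>>> play_rows:
  increments:
    - [[0.74, -2.33, 0.09, 0, 0, 1.28, 4.44], [0.74, -2.33, 0.09, 0, 0, 1.28, 4.44], [0.74, -2.33, 0.09, 0, 0, 1.28, 4.44], [0.74, -2.33, 0.09, 0, 0, 1.28, 4.44], [0.74, -2.33, 0.09, 0, 0, 1.28, 4.44], [0.74, -2.33, 0.09, 0, 0, 1.28, 4.44], [0.74, -2.33, 0.09, 0, 0, 1.28, 4.44], [0.74, -2.33, 0.09, 0, 0, 1.28, 4.44], [0.74, -2.33, 0.09, 0, 0, 1.28, 4.44], [0.74, -2.33, 0.09, 0, 0, 1.28, 4.44]]

```text
time_s: 50.85
tool_pos: [592.1, -56.2, 190.1]
eef_rot: [[0.949, 0.315, 0.001], [0.315, -0.949, -0.0], [0.001, 0.0, -1.0]]
contact_force: [1.1, -0.1, -0.8]
gripper_width: 45.0
gripper_force: 30.4
```

>>> play_rows:
  increments:
    - [[0.74, -2.33, 0.09, 0, 0, 1.28, 4.44], [0.74, -2.33, 0.09, 0, 0, 1.28, 4.44], [0.74, -2.33, 0.09, 0, 0, 1.28, 4.44], [0.74, -2.33, 0.09, 0, 0, 1.28, 4.44], [0.74, -2.33, 0.09, 0, 0, 1.28, 4.44], [0.74, -2.33, 0.09, 0, 0, 1.28, 4.44], [0.74, -2.33, 0.09, 0, 0, 1.28, 4.44], [0.74, -2.33, 0.09, 0, 0, 1.28, 4.44], [0.74, -2.33, 0.09, 0, 0, 1.28, 4.44], [0.74, -2.33, 0.09, 0, 0, 1.28, 4.44]]

```text
time_s: 51.85
tool_pos: [613.4, 186.9, 181.1]
eef_rot: [[0.995, 0.097, 0.001], [0.097, -0.995, -0.0], [0.001, 0.0, -1.0]]
contact_force: [0.0, -0.4, 0.4]
gripper_width: 44.9
gripper_force: 30.4
```

>>> play_rows:
  increments:
    - [[0, 0, 0, 0, 0, 0, 4.44], [0, 0, 0, 0, 0, 0, 4.44], [0, 0, 0, 0, 0, 0, 4.44], [0, 0, 0, 0, 0, 0, 4.44], [0, 0, 0, 0, 0, 0, 4.44], [0, 0, 0, 0, 0, 0, 4.44], [0, 0, 0, 0, 0, 0, 4.44], [0, 0, 0, 0, 0, 0, 4.44], [0, 0, 0, 0, 0, 0, 4.44], [0, 0, 0, 0, 0, 0, 4.44]]

```text
time_s: 52.85
tool_pos: [613.5, 185.9, 180.7]
eef_rot: [[0.995, 0.098, 0.001], [0.098, -0.995, -0.0], [0.001, 0.0, -1.0]]
contact_force: [-0.1, 0.3, -0.7]
gripper_width: 44.8
gripper_force: 30.4
```

```bash
cat >> h.py <<'E'
def overtip(n,dz=9.2):
    im,P=snap(n); p,R=P; print(p.round(1),R[:,0].round(3),R[:,2].round(3),state()['gripper_force'].round(1))
    for e in holepix(im,(180,60,390,290)):
        X=onz(ray('wrist',e[:2],P),p[2]+dz); print(e,X.round(1),'in tool',(R.T@(X-p)).round(1),'to tip, tool axes',(R.T@(np.r_[643.8,189.4,X[2]]-X)).round(1))
E
python3 -c "
from h import *
overtip('w13')"
```

```text
Traceback (most recent call last):
  File "h.py", line 103, in overtip
    im,P=snap(n); p,R=P; print(p.round(1),R[:,0].round(3),R[:,2].round(3),state()['gripper_force'].round(1))
                                                                          ^^^^^^^^^^^^^^^^^^^^^^^^^^^^^^
AttributeError: 'float' object has no attribute 'round'
```

```bash
sed -i "s/state()\['gripper_force'\].round(1)/state()['gripper_force']/" h.py; python3 -c "
from h import *
overtip('w13')"
```

```text
[613.5 185.9 180.7] [0.995 0.098 0.001] [ 0.001  0.    -1.   ] 30.449747443199158
(282.8, 225.2, array([41.8, 44.5])) [643.6 189.3 189.9] in tool [30.3 -0.4 -9.2] to tip, tool axes [ 0.2 -0.1  0. ]
```

>>> play_rows:
  increments:
    - [[0, 0, 0.6, 0, 0, 0, 4.44], [0, 0, 0.6, 0, 0, 0, 4.44], [0, 0, 0.6, 0, 0, 0, 4.44], [0, 0, 0.6, 0, 0, 0, 4.44], [0, 0, 0.5, 0, 0, 0, 4.44], [0, 0, 0.4, 0, 0, 0, 4.44], [0, 0, 0.3, 0, 0, 0, 4.44], [0, 0, 0.3, 0, 0, 0, 4.44], [0, 0, 0, 0, 0, 0, 4.44], [0, 0, 0, 0, 0, 0, 4.44]]

```text
time_s: 53.95
tool_pos: [613.6, 185.9, 141.8]
eef_rot: [[0.995, 0.098, 0.001], [0.098, -0.995, 0.0], [0.001, 0.0, -1.0]]
contact_force: [0.7, 0.6, -0.7]
gripper_width: 44.8
gripper_force: 30.4
```

>>> play_rows:
  increments:
    - [[0, 0, 0.4, 0, 0, 0, 4.44], [0, 0, 0.4, 0, 0, 0, 4.44], [0, 0, 0.4, 0, 0, 0, 4.44], [0, 0, 0.2, 0, 0, 0, 4.44], [0.1, 0, 0.3, 0, 0, 0, 4.44], [0.1, 0, 0.3, 0, 0, 0, 4.44], [0.1, 0, 0.3, 0, 0, 0, 4.44], [0, 0, 0, 0, 0, 0, 4.44], [0, 0, 0, 0, 0, 0, 4.44], [0, 0, 0, 0, 0, 0, 4.44]]

```text
time_s: 54.95
tool_pos: [616.6, 186.2, 118.8]
eef_rot: [[0.995, 0.098, 0.001], [0.098, -0.995, 0.0], [0.001, 0.0, -1.0]]
contact_force: [0.5, 0.2, -0.9]
gripper_width: 45.1
gripper_force: 30.4
```

```bash
python3 -c "
from h import *
inhook((30.3,-.4,-1.1))"
```

```text
hole in hook frame [ 0.7 -0.  34. ] rot [ 0.   25.93  0.03] F [ 0.5  0.2 -0.9] t 54.95
```

>>> play_rows:
  increments:
    - [[0.03, 0, 0.14, 0, 2.6, 0, 4.44], [0.03, 0, 0.14, 0, 2.6, 0, 4.44], [0.03, 0, 0.14, 0, 2.6, 0, 4.44], [0.03, 0, 0.14, 0, 2.6, 0, 4.44], [0.02, 0, 0.14, 0, 2.6, 0, 4.44], [0.02, 0, 0.14, 0, 2.6, 0, 4.44], [0.02, 0, 0.13, 0, 2.6, 0, 4.44], [0.02, 0, 0.13, 0, 2.6, 0, 4.44], [0.02, 0, 0.13, 0, 2.6, 0, 4.44], [0.03, 0, 0.14, 0, 2.6, 0, 4.44]]

```text
time_s: 55.95
tool_pos: [621.8, 186.7, 106.3]
eef_rot: [[0.893, 0.098, 0.439], [0.087, -0.995, 0.044], [0.441, -0.001, -0.897]]
contact_force: [0.2, 0.5, -0.5]
gripper_width: 45.2
gripper_force: 30.5
```

>>> play_rows:
  increments:
    - [[-0.1, 0, 0.3, 0, 0, 0, 4.44], [-0.1, 0, 0.3, 0, 0, 0, 4.44], [-0.1, 0, 0.3, 0, 0, 0, 4.44], [0, 0, 0.3, 0, 0, 0, 4.44], [0, 0, 0.1, 0, 0, 0, 4.44], [0, 0, 0.1, 0, 0, 0, 4.44], [0, 0, 0, 0, 0, 0, 4.44], [0, 0, 0, 0, 0, 0, 4.44], [0, 0, 0, 0, 0, 0, 4.44], [0, 0, 0, 0, 0, 0, 4.44]]

```text
time_s: 56.95
tool_pos: [625.2, 187.0, 92.1]
eef_rot: [[0.894, 0.098, 0.437], [0.088, -0.995, 0.043], [0.439, 0.0, -0.898]]
contact_force: [0.3, 0.2, -1.0]
gripper_width: 45.3
gripper_force: 30.5
```

```bash
python3 -c "
from h import *
inhook((30.3,-.4,-1.1))"
```

```text
hole in hook frame [-0.7 -0.  19.5] rot [ 0.01 -0.07  0.03] F [ 0.3  0.2 -1. ] t 56.95
```

>>> play_rows:
  increments:
    - [[-0.1, 0, 0.1, 0, 0, 0, 4.44], [-0.1, 0, 0, 0, 0, 0, 4.44], [0, 0, 0, 0, 0, 0, 4.44], [0, 0, 0, 0, 0, 0, 4.5], [0, 0, 0, 0, 0, 0, 4.6], [0, 0, 0, 0, 0, 0, 4.7], [0, 0, 0, 0, 0, 0, 4.9], [0, 0, 0, 0, 0, 0, 5.1], [0, 0, 0, 0, 0, 0, 5.3], [0, 0, 0, 0, 0, 0, 5.4]]

```text
time_s: 57.95
tool_pos: [623.8, 186.9, 90.2]
eef_rot: [[0.894, 0.098, 0.437], [0.088, -0.995, 0.043], [0.439, 0.0, -0.898]]
contact_force: [0.2, -0.0, 0.1]
gripper_width: 54.2
gripper_force: 0.0
```

>>> play_rows:
  increments:
    - [[0, 0, 0, 0, 0, 0, 5.4], [0, 0, -0.4, 0, 0, 0, 5.4], [0, 0, -0.8, 0, 0, 0, 5.4], [0, 0, -1.2, 0, 0, 0, 5.4], [0, 0, -1.4, 0, 0, 0, 5.4], [0, 0, -1.4, 0, 0, 0, 5.4], [0, 0, -1.4, 0, 0, 0, 5.4], [0, 0, -1.4, 0, 0, 0, 5.4], [0, 0, -1.4, 0, 0, 0, 5.4], [0, 0, -1.4, 0, 0, 0, 5.4]]

```text
time_s: 58.95
tool_pos: [576.0, 182.2, 188.4]
eef_rot: [[0.894, 0.098, 0.437], [0.088, -0.995, 0.043], [0.439, -0.0, -0.898]]
contact_force: [0.8, -0.6, -0.3]
gripper_width: 53.9
gripper_force: 0.0
```

Run:
```python
from h import *
im,P=snap('w14'); p,R=P; print(p,state()['contact_force'])
t=optics.camera('top'); cv2.imwrite('pics/t1.png',t[:,:,::-1])
for a,r,hs in whites(t,amin=200,amax=450):
    c=onz(ray('top',r[0]),8)
    if 400<c[0]<720 and -400<c[1]<0: print(c,[onz(ray('top',h[1:3]),8) for h in hs])
y=np.radians(21.1); g=np.array([481.2-7*np.cos(y),-244.5-7*np.sin(y),150])
plan(p,R,g,down(21.1),20)
```

```text
[576.02004687 182.18123716 188.39548981] [ 1.4670092  -0.22321118  2.3449692 ]
[ 482.30896241 -246.35645433    8.        ] [array([ 497.9105167 , -240.32423092,    8.        ])]
20 rows of [-1.01, 1.979, -0.026, 0.176, -1.296, -0.76]
```

>>> play_rows:
  increments:
    - [[-1.01, 1.98, -0.03, 0.18, -1.3, -0.76, 5.4], [-1.01, 1.98, -0.03, 0.18, -1.3, -0.76, 5.4], [-1.01, 1.98, -0.03, 0.18, -1.3, -0.76, 5.4], [-1.01, 1.98, -0.03, 0.18, -1.3, -0.76, 5.4], [-1.01, 1.98, -0.03, 0.18, -1.3, -0.76, 5.4], [-1.01, 1.98, -0.03, 0.18, -1.3, -0.76, 5.4], [-1.01, 1.98, -0.03, 0.18, -1.3, -0.76, 5.4], [-1.01, 1.98, -0.03, 0.18, -1.3, -0.76, 5.4], [-1.01, 1.98, -0.03, 0.18, -1.3, -0.76, 5.4], [-1.01, 1.98, -0.03, 0.18, -1.3, -0.76, 5.4]]

```text
time_s: 60.05
tool_pos: [513.2, -29.4, 156.7]
eef_rot: [[0.947, 0.232, 0.221], [0.229, -0.973, 0.038], [0.223, 0.015, -0.975]]
contact_force: [0.1, 0.5, 0.1]
gripper_width: 54.1
gripper_force: 0.0
```

>>> play_rows:
  increments:
    - [[-1.01, 1.98, -0.03, 0.18, -1.3, -0.76, 5.4], [-1.01, 1.98, -0.03, 0.18, -1.3, -0.76, 5.4], [-1.01, 1.98, -0.03, 0.18, -1.3, -0.76, 5.4], [-1.01, 1.98, -0.03, 0.18, -1.3, -0.76, 5.4], [-1.01, 1.98, -0.03, 0.18, -1.3, -0.76, 5.4], [-1.01, 1.98, -0.03, 0.18, -1.3, -0.76, 5.4], [-1.01, 1.98, -0.03, 0.18, -1.3, -0.76, 5.4], [-1.01, 1.98, -0.03, 0.18, -1.3, -0.76, 5.4], [-1.01, 1.98, -0.03, 0.18, -1.3, -0.76, 5.4], [-1.01, 1.98, -0.03, 0.18, -1.3, -0.76, 5.4]]

```text
time_s: 61.05
tool_pos: [474.7, -248.1, 149.2]
eef_rot: [[0.933, 0.361, -0.004], [0.361, -0.933, 0.001], [-0.003, -0.002, -1.0]]
contact_force: [-0.9, -0.1, 0.8]
gripper_width: 53.8
gripper_force: 0.0
```

>>> play_rows:
  increments:
    - [[0, 0, 0, 0, 0, 0, 5.4], [0, 0, 0, 0, 0, 0, 5.4], [0, 0, 0, 0, 0, 0, 5.4], [0, 0, 0, 0, 0, 0, 5.4], [0, 0, 0, 0, 0, 0, 5.4], [0, 0, 0, 0, 0, 0, 5.4], [0, 0, 0, 0, 0, 0, 5.4], [0, 0, 0, 0, 0, 0, 5.4], [0, 0, 0, 0, 0, 0, 5.4], [0, 0, 0, 0, 0, 0, 5.4]]

```text
time_s: 62.05
tool_pos: [475.0, -247.1, 149.6]
eef_rot: [[0.933, 0.36, -0.002], [0.36, -0.933, 0.001], [-0.002, -0.001, -1.0]]
contact_force: [0.4, 0.6, -0.3]
gripper_width: 54.0
gripper_force: 0.0
```

```bash
python3 -c "
from h import *
aim(64,7)"
```

```text
[ 475.  -247.1  149.6]
{'c': array([ 481.8, -244.8]), 'yaw': 21.2, 'L': 63.9, 'W': 39.7, 'hole': array([ 496.7, -239. ]), 'hr': 9.8}
1 rows of [0.015, 0.026, -0.0, -0.086, 0.088, -0.088]
hole in tool now [ 23.4   0.4 149.5]
```

>>> play_rows:
  increments:
    - [[0, 0.03, 2.5, 0, 0, 0, 4.9], [0, 0, 2.5, 0, 0, 0, 4.9], [0, 0, 2.5, 0, 0, 0, 4.9], [0, 0, 2.5, 0, 0, 0, 4.9], [0, 0, 2.0, 0, 0, 0, 4.8], [0, 0, 1.2, 0, 0, 0, 4.8], [0, 0, 0.7, 0, 0, 0, 4.7], [0, 0, 0.4, 0, 0, 0, 4.6], [0, 0, 0, 0, 0, 0, 4.6], [0, 0, 0, 0, 0, 0, 4.6]]

```text
time_s: 63.1
tool_pos: [475.2, -247.5, 7.2]
eef_rot: [[0.933, 0.36, -0.001], [0.36, -0.933, 0.001], [-0.001, -0.001, -1.0]]
contact_force: [0.5, -0.4, -0.1]
gripper_width: 45.9
gripper_force: 0.0
```

>>> play_rows:
  increments:
    - [[0, 0, 0.3, 0, 0, 0, 4.6], [0, 0, 0.3, 0, 0, 0, 4.5], [0, 0, 0.1, 0, 0, 0, 4.5], [0, 0, 0, 0, 0, 0, 4.4], [0, 0, 0, 0, 0, 0, 4.2], [0, 0, 0, 0, 0, 0, 4.1], [0, 0, 0, 0, 0, 0, 4.0], [0, 0, 0, 0, 0, 0, 3.95], [0, 0, 0, 0, 0, 0, 3.9], [0, 0, 0, 0, 0, 0, 3.9]]

```text
time_s: 64.1
tool_pos: [474.9, -247.3, -0.4]
eef_rot: [[0.933, 0.36, -0.002], [0.36, -0.933, 0.001], [-0.001, -0.001, -1.0]]
contact_force: [-0.2, -0.3, 0.7]
gripper_width: 39.2
gripper_force: 0.3
```

>>> play_rows:
  increments:
    - [[0, 0, 0, 0, 0, 0, 3.87], [0, 0, 0, 0, 0, 0, 3.85], [0, 0, 0, 0, 0, 0, 3.82], [0, 0, 0, 0, 0, 0, 3.8], [0, 0, 0, 0, 0, 0, 3.78], [0, 0, 0, 0, 0, 0, 3.76], [0, 0, 0, 0, 0, 0, 3.74], [0, 0, 0, 0, 0, 0, 3.74], [0, 0, 0, 0, 0, 0, 3.74], [0, 0, 0, 0, 0, 0, 3.74]]

```text
time_s: 65.1
tool_pos: [474.9, -247.3, -0.2]
eef_rot: [[0.933, 0.36, -0.002], [0.36, -0.933, 0.001], [-0.001, -0.001, -1.0]]
contact_force: [-2.4, 0.9, 6.9]
gripper_width: 37.8
gripper_force: 29.9
```

Run:
```python
from h import *
p,R=here(); print(p); off=23.2; u=np.array([.9953,.097])
g=np.r_[np.array([643.8,189.4])-off*u+.4*np.array([.097,-.9953]),180]
plan(p+[0,0,200],R,g,down(5.6),20)
```

```text
[ 4.74880074e+02 -2.47293139e+02 -2.30636334e-01]
20 rows of [1.228, -1.941, 0.099, -0.004, 0.005, 0.776]
```

>>> play_rows:
  increments:
    - [[0, 0, -0.5, 0, 0, 0, 3.74], [0, 0, -1.5, 0, 0, 0, 3.74], [0, 0, -2, 0, 0, 0, 3.74], [0, 0, -2.5, 0, 0, 0, 3.74], [0, 0, -2.5, 0, 0, 0, 3.74], [0, 0, -2.5, 0, 0, 0, 3.74], [0, 0, -2.5, 0, 0, 0, 3.74], [0, 0, -2.5, 0, 0, 0, 3.74], [0, 0, -2, 0, 0, 0, 3.74], [0, 0, -1.5, 0, 0, 0, 3.74]]

```text
time_s: 66.1
tool_pos: [475.3, -247.5, 201.2]
eef_rot: [[0.933, 0.36, -0.001], [0.36, -0.933, 0.001], [-0.001, -0.001, -1.0]]
contact_force: [0.0, -0.2, -0.5]
gripper_width: 38.1
gripper_force: 29.7
```

>>> play_rows:
  increments:
    - [[1.23, -1.94, 0.1, 0, 0, 0.78, 3.74], [1.23, -1.94, 0.1, 0, 0, 0.78, 3.74], [1.23, -1.94, 0.1, 0, 0, 0.78, 3.74], [1.23, -1.94, 0.1, 0, 0, 0.78, 3.74], [1.23, -1.94, 0.1, 0, 0, 0.78, 3.74], [1.23, -1.94, 0.1, 0, 0, 0.78, 3.74], [1.23, -1.94, 0.1, 0, 0, 0.78, 3.74], [1.23, -1.94, 0.1, 0, 0, 0.78, 3.74], [1.23, -1.94, 0.1, 0, 0, 0.78, 3.74], [1.23, -1.94, 0.1, 0, 0, 0.78, 3.74]]

```text
time_s: 67.1
tool_pos: [533.7, -24.6, 189.8]
eef_rot: [[0.973, 0.23, -0.002], [0.23, -0.973, 0.001], [-0.002, -0.001, -1.0]]
contact_force: [0.6, -0.7, -0.1]
gripper_width: 38.0
gripper_force: 29.7
```

>>> play_rows:
  increments:
    - [[1.23, -1.94, 0.1, 0, 0, 0.77, 3.74], [1.23, -1.94, 0.1, 0, 0, 0.77, 3.74], [1.23, -1.94, 0.1, 0, 0, 0.77, 3.74], [1.23, -1.94, 0.1, 0, 0, 0.77, 3.74], [1.23, -1.94, 0.1, 0, 0, 0.77, 3.74], [1.23, -1.94, 0.1, 0, 0, 0.77, 3.74], [1.23, -1.94, 0.1, 0, 0, 0.77, 3.74], [1.23, -1.94, 0.1, 0, 0, 0.77, 3.74], [1.23, -1.94, 0.1, 0, 0, 0.77, 3.74], [1.23, -1.94, 0.1, 0, 0, 0.77, 3.74]]

```text
time_s: 68.1
tool_pos: [621.7, 187.3, 179.6]
eef_rot: [[0.995, 0.097, -0.002], [0.097, -0.995, 0.001], [-0.002, -0.001, -1.0]]
contact_force: [-0.4, 0.0, -0.9]
gripper_width: 37.8
gripper_force: 29.7
```

>>> play_rows:
  increments:
    - [[0, 0, 0, 0, 0, 0, 3.74], [0, 0, 0, 0, 0, 0, 3.74], [0, 0, 0, 0, 0, 0, 3.74], [0, 0, 0, 0, 0, 0, 3.74], [0, 0, 0, 0, 0, 0, 3.74], [0, 0, 0, 0, 0, 0, 3.74], [0, 0, 0, 0, 0, 0, 3.74], [0, 0, 0, 0, 0, 0, 3.74], [0, 0, 0, 0, 0, 0, 3.74], [0, 0, 0, 0, 0, 0, 3.74]]

```text
time_s: 69.1
tool_pos: [621.7, 186.5, 179.6]
eef_rot: [[0.995, 0.098, -0.002], [0.098, -0.995, 0.001], [-0.002, -0.001, -1.0]]
contact_force: [-0.1, -0.2, -0.3]
gripper_width: 37.6
gripper_force: 29.7
```

```bash
python3 -c "
from h import *
overtip('w15',8.2)"
```

```text
[621.7 186.5 179.6] [ 0.995  0.098 -0.002] [-0.002  0.001 -1.   ] 29.703612327575684
(282.8, 238.5, array([39.6, 43.5])) [645.  189.2 187.8] in tool [23.5 -0.4 -8.2] to tip, tool axes [-1.2 -0.3  0. ]
(282.7, 91.7, array([ 75.5, 166.9])) [708.7 195.4 187.8] in tool [87.5 -0.4 -8.4] to tip, tool axes [-65.2  -0.3   0.1]
```

>>> play_rows:
  increments:
    - [[-0.12, -0.03, 0.5, 0, 0, 0, 3.74], [0, 0, 0.6, 0, 0, 0, 3.74], [0, 0, 0.6, 0, 0, 0, 3.74], [0, 0, 0.6, 0, 0, 0, 3.74], [0, 0, 0.5, 0, 0, 0, 3.74], [0, 0, 0.4, 0, 0, 0, 3.74], [0, 0, 0.3, 0, 0, 0, 3.74], [0, 0, 0.2, 0, 0, 0, 3.74], [0, 0, 0, 0, 0, 0, 3.74], [0, 0, 0, 0, 0, 0, 3.74]]

```text
time_s: 70.15
tool_pos: [620.5, 186.8, 142.8]
eef_rot: [[0.995, 0.098, -0.002], [0.098, -0.995, 0.001], [-0.002, -0.001, -1.0]]
contact_force: [0.7, 0.3, -0.5]
gripper_width: 37.7
gripper_force: 29.7
```

>>> play_rows:
  increments:
    - [[0, 0, 0.4, 0, 0, 0, 3.74], [0, 0, 0.4, 0, 0, 0, 3.74], [0, 0, 0.4, 0, 0, 0, 3.74], [0, 0, 0.2, 0, 0, 0, 3.74], [0.1, 0, 0.3, 0, 0, 0, 3.74], [0.1, 0, 0.3, 0, 0, 0, 3.74], [0.1, 0, 0.2, 0, 0, 0, 3.74], [0, 0, 0, 0, 0, 0, 3.74], [0, 0, 0, 0, 0, 0, 3.74], [0, 0, 0, 0, 0, 0, 3.74]]

```text
time_s: 71.15
tool_pos: [623.4, 187.1, 120.8]
eef_rot: [[0.995, 0.098, -0.002], [0.098, -0.995, 0.001], [-0.002, -0.001, -1.0]]
contact_force: [-0.4, -0.2, -0.5]
gripper_width: 37.7
gripper_force: 29.7
```

```bash
python3 -c "
from h import *
inhook((23.5,-.4,-.2))"
```

```text
hole in hook frame [ 1.2  0.2 34.9] rot [ 0.07 26.1  -0.  ] F [-0.4 -0.2 -0.5] t 71.15
```

>>> play_rows:
  increments:
    - [[0.02, 0, 0.11, 0, 2.6, 0, 3.74], [0.02, 0, 0.11, 0, 2.6, 0, 3.74], [0.02, 0, 0.11, 0, 2.6, 0, 3.74], [0.02, 0, 0.11, 0, 2.6, 0, 3.74], [0.02, 0, 0.1, 0, 2.6, 0, 3.74], [0.02, 0, 0.1, 0, 2.6, 0, 3.74], [0.02, 0, 0.1, 0, 2.6, 0, 3.74], [0.02, 0, 0.11, 0, 2.6, 0, 3.74], [0.02, 0, 0.11, 0, 2.6, 0, 3.74], [0.02, 0, 0.11, 0, 2.6, 0, 3.74]]

```text
time_s: 72.15
tool_pos: [627.5, 187.5, 111.1]
eef_rot: [[0.894, 0.098, 0.436], [0.087, -0.995, 0.045], [0.439, -0.002, -0.899]]
contact_force: [0.7, -0.0, -0.6]
gripper_width: 37.8
gripper_force: 29.7
```

>>> play_rows:
  increments:
    - [[-0.1, 0, 0.2, 0, 0, 0, 3.74], [-0.1, 0, 0.2, 0, 0, 0, 3.74], [-0.1, 0, 0.2, 0, 0, 0, 3.74], [-0.1, 0, 0.1, 0, 0, 0, 3.74], [0, 0, 0, 0, 0, 0, 3.74], [0, 0, 0, 0, 0, 0, 3.74], [0, 0, 0, 0, 0, 0, 3.74], [0, 0, 0, 0, 0, 0, 3.74], [0, 0, 0, 0, 0, 0, 3.74], [0, 0, 0, 0, 0, 0, 3.74]]

```text
time_s: 73.15
tool_pos: [626.8, 187.4, 102.6]
eef_rot: [[0.895, 0.098, 0.434], [0.087, -0.995, 0.044], [0.437, -0.001, -0.9]]
contact_force: [-0.1, -0.1, -0.4]
gripper_width: 37.6
gripper_force: 29.7
```

```bash
python3 -c "
from h import *
inhook((23.5,-.4,-.2))"
```

```text
hole in hook frame [-1.4  0.1 27.4] rot [ 0.06  0.11 -0.02] F [-0.1 -0.1 -0.4] t 73.15
```

>>> play_rows:
  increments:
    - [[-0.1, 0, 0.1, 0, 0, 0, 3.74], [0, 0, 0, 0, 0, 0, 3.74], [0, 0, 0, 0, 0, 0, 3.74], [0, 0, 0, 0, 0, 0, 3.8], [0, 0, 0, 0, 0, 0, 3.9], [0, 0, 0, 0, 0, 0, 4.0], [0, 0, 0, 0, 0, 0, 4.2], [0, 0, 0, 0, 0, 0, 4.4], [0, 0, 0, 0, 0, 0, 4.6], [0, 0, 0, 0, 0, 0, 4.7]]

```text
time_s: 74.15
tool_pos: [626.4, 187.4, 101.3]
eef_rot: [[0.895, 0.098, 0.434], [0.088, -0.995, 0.044], [0.437, -0.001, -0.9]]
contact_force: [0.2, 0.4, 0.6]
gripper_width: 47.1
gripper_force: 0.0
```

>>> play_rows:
  increments:
    - [[0, 0, 0, 0, 0, 0, 4.7], [0, 0, -0.4, 0, 0, 0, 4.7], [0, 0, -0.8, 0, 0, 0, 4.7], [0, 0, -1.2, 0, 0, 0, 4.7], [0, 0, -1.4, 0, 0, 0, 4.7], [0, 0, -1.4, 0, 0, 0, 4.7], [0, 0, -1.4, 0, 0, 0, 4.7], [0, 0, -1.4, 0, 0, 0, 4.7], [0, 0, -1.4, 0, 0, 0, 4.7], [0, 0, -1.4, 0, 0, 0, 4.7]]

```text
time_s: 75.15
tool_pos: [578.9, 182.6, 199.6]
eef_rot: [[0.895, 0.098, 0.435], [0.088, -0.995, 0.044], [0.437, -0.001, -0.9]]
contact_force: [-0.1, -0.4, 0.5]
gripper_width: 47.0
gripper_force: 0.0
```

Run:
```python
from h import *
im,P=snap('w16'); p,R=P; print(p,state()['contact_force'])
plan(p,R,np.array([610.4,296,130.]),down(5.6),10)
t=optics.camera('top'); s=optics.camera('scene')
a=cv2.resize(im[100:300,150:400,::-1],None,fx=2,fy=2,interpolation=2)
b=cv2.resize(s[155:245,315:420,::-1],(280,240),interpolation=2); c=cv2.resize(t[120:300,120:380,::-1],(280,194),interpolation=2)
z=np.zeros((434,780,3),np.uint8); z[:400,:500]=a; z[:240,500:]=b; z[240:,500:]=c; cv2.imwrite('pics/fin.png',z)
# other white tags left on counter
for a,r,hs in whites(t,amin=150,amax=700):
    q=onz(ray('top',r[0]),8)
    if 400<q[0]<720 and -400<q[1]<0: print('left',q)
```

```text
[578.90042604 182.61707864 199.63464913] [ 0.06516197 -1.09782361  1.80967552]
10 rows of [0.242, -1.097, 0.787, -0.007, -2.59, 0.0]
```

View pics/fin.png

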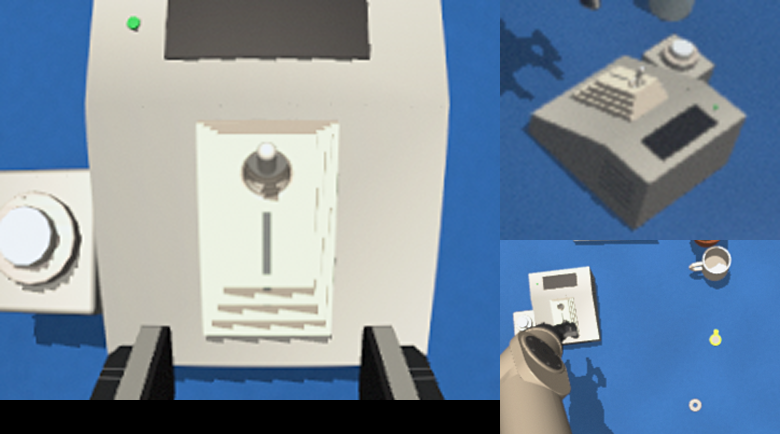

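>>> play_rows:
  increments:
    - [[0.24, -1.1, 0.79, 0, -2.59, 0, 3], [0.24, -1.1, 0.79, 0, -2.59, 0, 2], [0.24, -1.1, 0.79, 0, -2.59, 0, 1], [0.24, -1.1, 0.79, 0, -2.59, 0, 0], [0.24, -1.1, 0.79, 0, -2.59, 0, 0], [0.24, -1.1, 0.79, 0, -2.59, 0, 0], [0.24, -1.1, 0.79, 0, -2.59, 0, 0], [0.24, -1.1, 0.79, 0, -2.59, 0, 0], [0.24, -1.1, 0.79, 0, -2.59, 0, 0], [0.24, -1.1, 0.79, 0, -2.59, 0, 0]]

```text
time_s: 76.3
tool_pos: [610.8, 296.6, 127.2]
eef_rot: [[0.995, 0.098, -0.003], [0.098, -0.995, 0.0], [-0.003, -0.001, -1.0]]
contact_force: [-0.4, -0.6, 0.7]
gripper_width: 0.2
gripper_force: 0.0
```

>>> play_rows:
  increments:
    - [[0, 0, 1, 0, 0, 0, 0], [0, 0, 1, 0, 0, 0, 0], [0, 0, 1, 0, 0, 0, 0], [0, 0, 0.5, 0, 0, 0, 0], [0, 0, 0, 0, 0, 0, 0], [0, 0, 0, 0, 0, 0, 0], [0, 0, 0, 0, 0, 0, 0], [0, 0, 0, 0, 0, 0, 0], [0, 0, 0, 0, 0, 0, 0], [0, 0, 0, 0, 0, 0, 0]]

```text
time_s: 77.3
tool_pos: [610.9, 296.4, 93.6]
eef_rot: [[0.995, 0.098, -0.0], [0.098, -0.995, 0.001], [0.0, -0.001, -1.0]]
contact_force: [-0.0, -0.5, -1.1]
gripper_width: -0.2
gripper_force: 0.0
```

>>> play_rows:
  increments:
    - [[0, 0, 0.2, 0, 0, 0, 0], [0, 0, 0.2, 0, 0, 0, 0], [0, 0, 0.2, 0, 0, 0, 0], [0, 0, 0.2, 0, 0, 0, 0], [0, 0, 0.1, 0, 0, 0, 0], [0, 0, 0.1, 0, 0, 0, 0], [0, 0, 0.1, 0, 0, 0, 0], [0, 0, 0.1, 0, 0, 0, 0], [0, 0, 0, 0, 0, 0, 0], [0, 0, 0, 0, 0, 0, 0]]

```text
time_s: 78.3
tool_pos: [610.8, 296.4, 82.1]
eef_rot: [[0.995, 0.098, -0.0], [0.098, -0.995, 0.001], [0.0, -0.001, -1.0]]
contact_force: [-3.8, -1.6, 11.3]
gripper_width: 0.3
gripper_force: 5.5
```

>>> play_rows:
  increments:
    - [[0, 0, 0.1, 0, 0, 0, 0], [0, 0, 0, 0, 0, 0, 0], [0, 0, 0.1, 0, 0, 0, 0], [0, 0, 0, 0, 0, 0, 0], [0, 0, 0, 0, 0, 0, 0], [0, 0, 0, 0, 0, 0, 0], [0, 0, 0, 0, 0, 0, 0], [0, 0, 0, 0, 0, 0, 0], [0, 0, 0, 0, 0, 0, 0], [0, 0, 0, 0, 0, 0, 0]]

```text
time_s: 79.3
tool_pos: [611.0, 296.5, 81.6]
eef_rot: [[0.995, 0.098, 0.0], [0.098, -0.995, 0.002], [0.001, -0.002, -1.0]]
contact_force: [-12.1, -6.0, 31.7]
gripper_width: 0.4
gripper_force: 16.1
```

>>> play_rows:
  increments:
    - [[0, 0, -0.3, 0, 0, 0, 0], [0, 0, 0, 0, 0, 0, 0], [0, 0, 0, 0, 0, 0, 0], [0, 0, 0, 0, 0, 0, 0], [0, 0, 0, 0, 0, 0, 0], [0, 0, 0, 0, 0, 0, 0], [0, 0, 0, 0, 0, 0, 0], [0, 0, 0, 0, 0, 0, 0], [0, 0, 0, 0, 0, 0, 0], [0, 0, 0, 0, 0, 0, 0]]

```text
time_s: 80.3
tool_pos: [610.9, 296.5, 82.6]
eef_rot: [[0.995, 0.098, 0.0], [0.098, -0.995, 0.001], [0.0, -0.001, -1.0]]
contact_force: [2.2, 1.2, 5.2]
gripper_width: 0.1
gripper_force: 2.3
```

>>> play_rows:
  increments:
    - [[0, 0, -0.15, 0, 0, 0, 0], [0, 0, 0, 0, 0, 0, 0], [0, 0, 0, 0, 0, 0, 0], [0, 0, 0, 0, 0, 0, 0], [0, 0, 0, 0, 0, 0, 0], [0, 0, 0, 0, 0, 0, 0], [0, 0, 0, 0, 0, 0, 0], [0, 0, 0, 0, 0, 0, 0], [0, 0, 0, 0, 0, 0, 0], [0, 0, 0, 0, 0, 0, 0]]

```text
time_s: 81.3
tool_pos: [610.7, 296.4, 83.9]
eef_rot: [[0.995, 0.098, -0.0], [0.098, -0.995, 0.001], [-0.0, -0.001, -1.0]]
contact_force: [1.0, 0.6, 4.1]
gripper_width: 0.2
gripper_force: 1.9
```

>>> play_rows:
  increments:
    - [[0, 0, -0.2, 0, 0, 0, 0], [0, 0, 0, 0, 0, 0, 0], [0, 0, 0, 0, 0, 0, 0], [0, 0, 0, 0, 0, 0, 0], [0, 0, 0, 0, 0, 0, 0], [0, 0, 0, 0, 0, 0, 0], [0, 0, 0, 0, 0, 0, 0], [0, 0, 0, 0, 0, 0, 0], [0, 0, 0, 0, 0, 0, 0], [0, 0, 0, 0, 0, 0, 0]]

```text
time_s: 82.3
tool_pos: [610.7, 296.3, 85.9]
eef_rot: [[0.995, 0.098, -0.0], [0.098, -0.995, 0.001], [-0.0, -0.001, -1.0]]
contact_force: [-0.8, 0.2, 2.1]
gripper_width: -0.1
gripper_force: 1.3
```

>>> play_rows:
  increments:
    - [[0, 0, -0.2, 0, 0, 0, 0], [0, 0, 0, 0, 0, 0, 0], [0, 0, 0, 0, 0, 0, 0], [0, 0, 0, 0, 0, 0, 0], [0, 0, 0, 0, 0, 0, 0], [0, 0, 0, 0, 0, 0, 0], [0, 0, 0, 0, 0, 0, 0], [0, 0, 0, 0, 0, 0, 0], [0, 0, 0, 0, 0, 0, 0], [0, 0, 0, 0, 0, 0, 0]]

```text
time_s: 83.3
tool_pos: [610.8, 296.4, 88.0]
eef_rot: [[0.995, 0.098, -0.0], [0.098, -0.995, 0.001], [-0.0, -0.001, -1.0]]
contact_force: [0.5, -0.6, 1.5]
gripper_width: -0.1
gripper_force: 0.7
```

>>> play_rows:
  increments:
    - [[0, 0, -0.5, 0, 0, 0, 0], [0, 0, -1.5, 0, 0, 0, 0], [0, 0, -2, 0, 0, 0, 0], [0, 0, -2, 0, 0, 0, 0], [0, 0, -2, 0, 0, 0, 0], [0, 0, -2, 0, 0, 0, 0], [0, 0, -2, 0, 0, 0, 0], [0, 0, -2, 0, 0, 0, 0], [0, 0, 0, 0, 0, 0, 0], [0, 0, 0, 0, 0, 0, 0]]

```text
time_s: 84.3
tool_pos: [610.9, 296.3, 229.2]
eef_rot: [[0.995, 0.098, 0.001], [0.098, -0.995, 0.002], [0.001, -0.002, -1.0]]
contact_force: [-0.5, 0.5, 1.0]
gripper_width: -0.0
gripper_force: 0.0
```

>>> play_rows:
  increments:
    - [[0, 0, 0, 0, 0, 0, 0], [0, 0, 0, 0, 0, 0, 0], [0, 0, 0, 0, 0, 0, 0], [0, 0, 0, 0, 0, 0, 0], [0, 0, 0, 0, 0, 0, 0], [0, 0, 0, 0, 0, 0, 0], [0, 0, 0, 0, 0, 0, 0], [0, 0, 0, 0, 0, 0, 0], [0, 0, 0, 0, 0, 0, 0], [0, 0, 0, 0, 0, 0, 0]]

```text
time_s: 85.3
tool_pos: [610.8, 296.2, 228.0]
eef_rot: [[0.995, 0.098, -0.0], [0.098, -0.995, 0.001], [-0.0, -0.001, -1.0]]
contact_force: [-0.1, -0.1, -0.2]
gripper_width: 0.1
gripper_force: 0.0
```

Run:
```python
from h import *
s=optics.camera('scene').astype(int)
import pickle
t0=cv2.imread('pics/scene0.png')[:,:,::-1].astype(int)
# button back up & display changes: mean colour of the counter display and white button blob centroid, now and at the start
for im in(t0,s):
    b=im[165:185,374:395].min(2)>225; y,x=np.nonzero(b); print('button blob',b.sum(),(x.mean()+374).round(1),(y.mean()+165).round(1),'display',im[198:208,375:390].mean((0,1)).round())
print(state()['tool_pos'],state()['contact_force'])
```

```text
button blob 0 nan nan display [63. 64. 68.]
button blob 0 nan nan display [65. 66. 69.]
[610.84102062 296.24262684 227.98787529] [ 0.55784202 -0.16089119  0.26262383]<stdin>:7: RuntimeWarning: Mean of empty slice.
  ret = ret.dtype.type(ret / rcount)
```

```bash
python3 -c "
from workcell import manip
print(manip.job_done())"
```

```text
the job is handed in; nothing more can be done
None
```

All four tags present (XL, L, M, S) hang on the hook largest to smallest, and the button went fully down and came back up, judged by the force readings since the display showed no visible change; the job was handed in at about 85 s.

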